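# Set the purge-gas needle valve by counted clicks and open the gas

## Robot

A 6-joint arm with a two-finger parallel gripper is mounted at the origin on a cart in front of the work surface, level with it; the furniture and walls round the work are solid. World frame = base frame: x ahead of the robot, y to its left, z up, the work surface at z = 0. Lengths are in m, angles in rad, forces in N, time in s.
With the tool pointing down it reaches from about 0.3 to 0.75 m from the base axis. Payload 8.5 kg.
Tool frame: the origin (TCP) lies on the centre line of the jaws, within the pads' length; the fingertips stand 19 mm ahead of it and the grasp point (between the pads) is the TCP; z points along the fingers, y is the direction in which the jaws open and shut (so a half turn about z gives the same grasp; the last joint's range is limited). The gripper opens to 85 mm and grips with 20 to 120 N. Pads are 22 mm wide; open, the fingers measure 114 mm over their backs; the gripper's body (76 mm by 85 mm) begins 54 mm behind the grasp point. The pads swing forward as they close: fully open they stand 13 mm farther back than shut.
Start: joints at [-1.329, 0.381, 1.297, -0, 1.464, -0.215], TCP at [0.243, -0.494, 0.228] pointing down, gripper open.
Joint ranges: [-3.11, 3.11], [-0.89, 2.33], [0.22, 2.48], [-1.42, 4.56], [0.17, 2.85], [-2.88, 2.88]. Speed limits (rad/s): [2.39, 2.39, 3.14, 3.14, 3.14, 3.14].

## Interface

Orientations are given as a 3x3 rotation matrix whose columns are the frame's x, y, z axes.
In Python, from bench import manip gives the robot as it stands.
- The arm moves only by the tool servo_tool, never from a script. Its argument "increments" is a list of rows, each an object of numbers: "x", "y", "z": the shift along the tool's x, y, z in m; "rx", "ry", "rz": the turn, a rotation vector about the tool's x, y, z in rad; "gripper": the gripper's target within -1 to 1 (shut at 1, half-way at 0, fully open at -1). A call has 1 to 20 rows; each row is the pose to reach, as a shift and turn from the pose commanded when the call began, along the tool's axes at that moment; what a row does not reach only later rows make up. A row lasts 1/10 s, in which the tool goes at most 50 mm and 8.59 degrees, less where a joint would pass 70% of its speed; a pose out of reach is approached as far as the arm can. A call with a gripper value outside its range is refused whole. The fingers move at their own pace and stop on an object; the grip force is fixed at half the most. Time passes only in rows, so rows that repeat a pose let the fingers close. It gives the time, the measured TCP pose, the force and the opening at its end, in the units of the state.
- manip.get_obs(): the state, without advancing time (a new reading comes with each control period).
- manip.read_camera(name): name is "side" or "top" or "wrist"; returns a dict with "color" (420x560x3 uint8, red, green, blue), "fx", "fy", "cx", "cy" (pixels), "dist" ([k1, k2, p1, p2, k3] as OpenCV has them; the pictures are not rectified), "eye" and "attitude" of the camera in the world. Camera axes: x right, y up, looking along -z (the intrinsics and any distortion apply to the point x, -y, -z); pixel columns grow to the right and rows downward; lengths in m; the calibration is good to about 2 mm. A picture is of the moment at which its call begins. There is no depth.
- manip.hand_in(): hands the job in, once; it reports no verdict.
Trained networks look in a picture, given as the dict that the camera call returned (one of the last four; its "shot" number tells which), for a name from the list of things; names that differ only in an ending like _2 or _b are one class to them, and where a whole thing is asked for, a point or a joint stands for the part that bears it (a point fixed in the world has none). Each returns a list of dicts, best first, with "conf" (0 to 1); they miss things now and then, are a little off and sometimes report something else, mostly with a low value. They report only what shows in the picture. A call takes as long as a camera call.
- manip.boxes_of(picture, query): "extent" ([left, top, width, height] in pixels, round what is visible of it).
- manip.outline_of(picture, query): "mask" (420x560 bool, what is visible of it) and "extent" ([left, top, width, height] in pixels, round what is visible of it).
- manip.spot_point(picture, query): "location" ([column, row] in pixels: a listed point, or the origin of a listed thing).
The state is a dict: "t": time; "joint_positions": joint angles; "qd": joint speeds; "joint_torque": joint torques, N m; "tcp_pos": TCP position; "tcp_rot": TCP orientation; "ft_force": force on the tool from outside, world axes, zero at the start; "wrist_torque": the same for the moment, N m; "finger_gap": opening from 0.0 (shut) to 1.0 (fully open).
Only numpy, scipy, OpenCV 4.12 (cv2) and the standard library are available. Lean on these libraries where they do the work, as an engineer would, in place of code of your own. Each camera call takes 0.05 s, during which the arm holds its last target.

## Task

On the purge-gas panel, close the needle valve gently by turning its round knob clockwise until you feel it come up against its seat, without forcing it. Then open it (anticlockwise) exactly five clicks from there, let go of the knob, and push the lever of the shut-off valve beside it round until it is in line with the pipe. Leave the bottle, vial, crucible and tin standing where they are.

Things in the scene. Friction and masses are not known exactly. Their poses are not given: they have to be found in the camera images.
- panel: aluminium plate, 90 (x) x 240 (y) x 12 mm, fixed to the worktop, origin at the centre of its underside; it carries a needle valve with a round black knob at its +y end, a shut-off valve with a lever at its -y end, and the pipe along y (axis at x = 0, height 22 mm, nuts up to 32 mm) that joins them. The brass valve body below the knob is 48 mm across up to 33 mm over the worktop, then 24 mm up to the knob.
- knob_grip (a point): point on the vertical axis of the round fluted, grippy rubber knob at half its height, 53 mm over the worktop; fixed to the panel at its x 0, y +60 mm (does not turn). The knob is 36 mm across, 24 mm high (41 to 65 mm over the worktop) and bears no mark; grip it at any angle. A steel pin 9 mm across stands 7 to 9 mm out of its top.
- knob_top (a point): centre of the knob's top face, fixed to the panel. Seen from above, clockwise closes and anticlockwise opens. A click every 24 degrees, 0.11 N m to pass it; let go, the knob springs to the nearest click. Starts 2 to 4 clicks open, 8 is fully open. The first rest position is at the seat; beyond it the torque rises as a spring: 0.2 N m at 2 degrees, 0.3 at 7, damaged from 12 (0.4 N m).
- stem (a joint): height of the indicator pin in the knob's top, in m: 0 with the valve on its seat, +0.0002 (0.2 mm) for every click of opening, so 0.001 at five clicks; negative when forced into the seat. Too fine to be read surely by the measuring noise.
- handle (a joint): angle of the shut-off lever in rad: 0 across the pipe, pointing to the panel's +x (shut); pi/2 in line with the pipe, pointing to the panel's -y (open, against a stop). It turns clockwise seen from above, about a vertical axis at the panel's x 0, y -60 mm, with friction of about 0.09 N m, and stays where it is left.
- handle_end (a point): middle of the lever's black rubber grip, 46 mm from the lever's axis, 52 mm over the worktop; the grip is 40 mm long, 16 mm wide and 12 mm high (46 to 59 mm over the worktop), x along the lever outward. Below it is free down to the plate at 12 mm.
- bottle: small reagent bottle with black cap, 45 mm across, 80 mm tall; stands on the far side of the panel; origin at the centre of its underside, z up along it. To be left alone.
- vial: glass sample vial with white cap, 24 mm across, 44 mm tall; stands on the near side of the panel; origin at the centre of its underside, z up along it. To be left alone.
- cup: white porcelain crucible, 39 mm across, 28 mm tall; stands on the near side of the panel; origin at the centre of its underside, z up along it. To be left alone.
- tin: round white tin, 65 mm across, 53 mm tall; stands off the +y end of the panel; origin at the centre of its underside, z up along it. To be left alone.

How it is judged:
By the outcome, as a careful person would: the job done as asked, in the order asked, and still so for the second after the job is handed in, with the robot touching nothing.
It also fails if it takes over 72 s, if anything falls off the work surface, if the arm or the gripper's body presses on something with over 40 N, if the wrist force passes 120 N, or if a joint passes its speed limit or range.

## Working session

There is one attempt and no reset: what is moved stays moved. The work goes in short steps, Python scripts to look and compute and a tool call to move; the robot and the scene stay as the last step left them, time stands still between calls to the robot, and variables do not carry over. Pictures are saved under pics/ and viewed, and the job is handed in when it is done.

Besides the shell and the picture viewer there is one more tool, called after "Call:" by a JSON object that holds its "fn" and its "kwargs", one argument or row to a line. servo_tool: Moves the arm, as the interface text tells. Its arguments: {"type":"object","properties":{"increments":{"type":"array","items":{"type":"object","properties":{"x":{"type":"number"},"y":{"type":"number"},"z":{"type":"number"},"rx":{"type":"number"},"ry":{"type":"number"},"rz":{"type":"number"},"gripper":{"type":"number"}}}}},"required":["increments"]}

```bash
mkdir -p pics; ls
cat > h.py <<'E'
import numpy as np, cv2
from bench import manip
def ray(p,uv):
    K=np.array([[p['fx'],0,p['cx']],[0,p['fy'],p['cy']],[0,0,1.]])
    n=cv2.undistortPoints(np.array([[uv]],float),K,np.array(p['dist'],float))[0,0]
    d=np.array(p['attitude'])@np.array([n[0],-n[1],-1.]); return np.array(p['eye']),d
def atz(p,uv,z):
    e,d=ray(p,uv); return e+d*(z-e[2])/d[2]
def proj(p,X):
    K=np.array([[p['fx'],0,p['cx']],[0,p['fy'],p['cy']],[0,0,1.]])
    c=np.array(p['attitude']).T@(np.array(X)-np.array(p['eye'])); c=np.array([[c[0],-c[1],-c[2]]])
    return cv2.projectPoints(c,np.zeros(3),np.zeros(3),K,np.array(p['dist'],float))[0][0,0]
def save(p,n): cv2.imwrite('pics/'+n,np.ascontiguousarray(p['color'][:,:,::-1]))
E
python3 - <<'E'
from h import *
o=manip.get_obs(); print({k:np.round(v,3).tolist() for k,v in o.items()})
for c in ['top','side']:
    p=manip.read_camera(c); save(p,c+'0.png'); print(c,np.round(p['eye'],3),np.round(p['attitude'],3).tolist(),p['fx'])
    zs=dict(knob_grip=.053,knob_top=.065,handle_end=.052,panel=0,bottle=0,vial=0,cup=0,tin=0)
    for q in zs:
        r=manip.spot_point(p,q)
        for x in r[:2]: print(q,np.round(x['conf'],2),np.round(x['location'],1),np.round(atz(p,x['location'],zs[q]),4))
E
```

```text
pics
{'t': 0.0, 'joint_positions': [-1.329, 0.381, 1.298, 0.0, 1.464, -0.215], 'qd': [-0.001, -0.0, 0.001, -0.001, 0.001, -0.001], 'joint_torque': [0.0, -44.847, -23.128, -0.0, 0.005, -0.0], 'tcp_pos': [0.243, -0.493, 0.228], 'tcp_rot': [[0.897, 0.441, -0.0], [0.441, -0.897, 0.001], [0.0, -0.001, -1.0]], 'ft_force': [-0.221, -0.136, -0.145], 'wrist_torque': [-0.063, 0.0, 0.029], 'finger_gap': 0.999}
top [0.396 0.109 0.908] [[-0.029, 0.99, -0.138], [-0.999, -0.033, -0.032], [-0.036, 0.137, 0.99]] 405.0673637637795
knob_grip 0.72 [273.1 202.8] [0.5124 0.1403 0.053 ]
knob_grip 0.28 [269.5 168.8] [0.5867 0.146  0.053 ]
knob_top 0.85 [276.5 204.1] [0.5078 0.1328 0.065 ]
handle_end 0.48 [327.7 172.6] [0.574  0.0212 0.052 ]
panel 0.97 [305.4 203. ] [0.5167 0.0693 0.    ]
bottle 0.68 [270.3 169. ] [0.5979 0.1465 0.    ]
vial 0.56 [333.1 234.5] [0.4438 0.0104 0.    ]
cup 0.76 [289.7 242.9] [0.4281 0.1078 0.    ]
tin 0.72 [224.4 215.8] [0.4936 0.2535 0.    ]
side [ 0.5   -0.686  0.495] [[1.0, -0.016, -0.017], [-0.008, 0.456, -0.89], [0.022, 0.89, 0.456]] 460.1334330282577
knob_grip 0.73 [265.8 216.7] [0.4964 0.1371 0.053 ]
knob_grip 0.19 [316.3 234.6] [0.5931 0.0683 0.053 ]
handle_end 0.84 [303.8 247.3] [0.5666 0.0239 0.052 ]
panel 0.79 [275.3 254.8] [0.5164 0.0779 0.    ]
bottle 0.63 [316.4 235.9] [0.604  0.1534 0.    ]
vial 0.5 [236.1 271.9] [0.4433 0.0179 0.    ]
cup 0.85 [233.5 246.5] [0.432  0.1064 0.    ]
tin 0.64 [261.5 210.4] [0.4855 0.2666 0.    ]
```

Run:
```python
import cv2
for c,(x,y,w,h) in dict(top=(190,130,190,140),side=(190,160,190,140)).items():
    i=cv2.imread(f'pics/{c}0.png')[y:y+h,x:x+w]; cv2.imwrite(f'pics/{c}0c.png',cv2.resize(i,None,fx=4,fy=4,interpolation=cv2.INTER_CUBIC))
```

```text
(no output)
```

View pics/top0c.png

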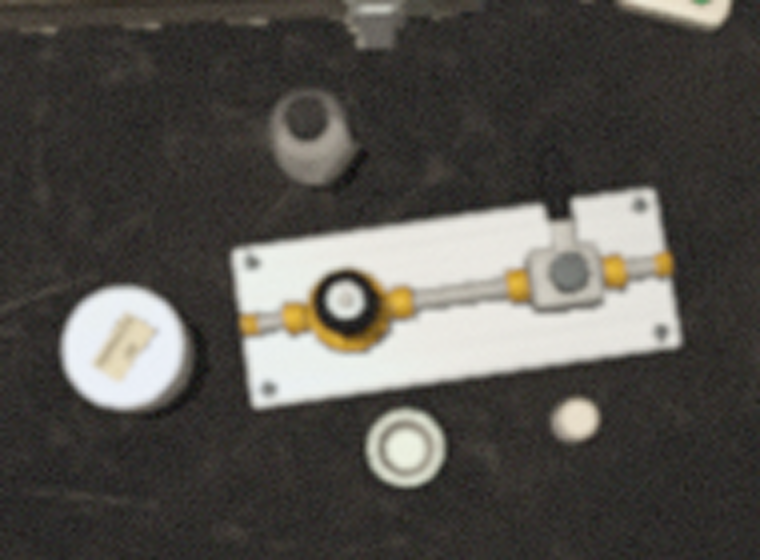

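View pics/side0c.png

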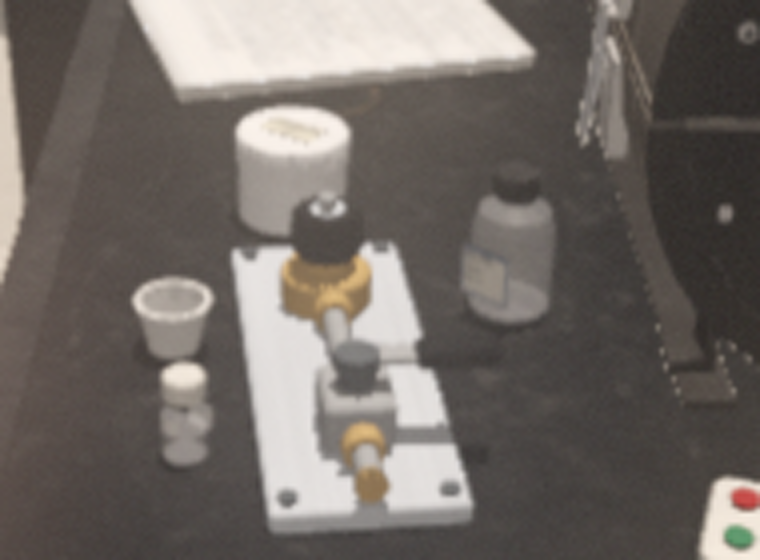

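View pics/top0.png

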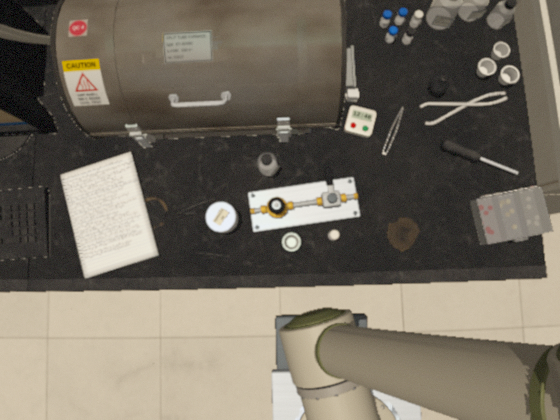

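Run:
```python
from h import *
T=manip.read_camera('top');S=manip.read_camera('side')
t=[(190+a/4-.4,130+b/4-.4) for a,b in [(233,250),(655,188),(681,347),(255,408)]]
s=[(190+a/4-.4,160+b/4-.4) for a,b in [(396,242),(471,503),(269,516),(231,249)]]
loc=np.array([[45,120],[45,-120],[-45,-120],[-45,120]])/1e3
for P,uv in((T,t),(S,s)):
    W=np.array([atz(P,u,.012)[:2] for u in uv]); 
    d=W-W.mean(0); th=np.arctan2((loc[:,0]*d[:,1]-loc[:,1]*d[:,0]).sum(),(loc*d).sum())
    R=np.array([[np.cos(th),-np.sin(th)],[np.sin(th),np.cos(th)]])
    print(np.round(W,4).tolist(),W.mean(0),th,'knob',W.mean(0)+R@[0,.06],'lev',W.mean(0)+R@[0,-.06], 'res',np.round(d-loc@R.T,4).tolist())
# knob top disc, side
print(atz(T,(190+347/4-.4,130+300/4-.4),.065)); print(atz(T,(190+569/4-.4,130+271/4-.4),.062))
for q in ['knob_top','bottle','tin','vial','cup']:
  for P in(T,S):
    r=manip.outline_of(P,q)
    if r: print(q,round(r[0]['conf'],2),r[0]['extent'])
```

```text
[[0.5441, 0.1979], [0.5712, -0.0399], [0.4813, -0.0493], [0.455, 0.1874]] [0.51291286 0.07403389] 0.11169814060163614 knob [0.5062249  0.13365999] lev [0.51960082 0.0144078 ] res [[-0.0001, -0.0004], [0.0002, 0.0003], [-0.0003, 0.0009], [0.0002, -0.0008]]
[[0.5461, 0.1994], [0.5711, -0.0367], [0.4836, -0.0477], [0.4563, 0.1886]] [0.51425818 0.07589367] 0.11171654946886982 knob [0.50756913 0.13551964] lev [0.52094724 0.0162677 ] res [[0.0005, -0.0008], [-0.0013, 0.0017], [0.0006, 0.0006], [0.0001, -0.0015]]
[0.50674244 0.13314301 0.065     ]
[0.51860174 0.01599361 0.062     ]
knob_top 0.7 [248.8, 169.4, 109.9, 62.4]
knob_top 0.95 [246.4, 207.2, 69.6, 84.7]
bottle 0.89 [257.5, 152.4, 26.1, 22.8]
bottle 0.64 [307.6, 200.8, 22.0, 43.8]
tin 0.6 [207.3, 201.0, 30.7, 34.2]
tin 0.58 [250.4, 186.6, 24.2, 31.5]
vial 0.4 [328.6, 229.4, 8.8, 11.3]
vial 0.64 [228.9, 250.7, 12.7, 26.0]
cup 0.73 [281.9, 232.5, 19.6, 20.2]
cup 0.67 [223.3, 231.5, 20.8, 14.8]
```

Call:
{"fn": "servo_tool", "kwargs": {
  "increments": [
    {"x": 0.5135,"y": -0.4465,"z": 0.05,"rz": -1.5,"gripper": -0.4},
    {"x": 0.5135,"y": -0.4465,"z": 0.05,"rz": -1.5,"gripper": -0.4},
    {"x": 0.5135,"y": -0.4465,"z": 0.05,"rz": -1.5,"gripper": -0.4},
    {"x": 0.5135,"y": -0.4465,"z": 0.05,"rz": -1.5,"gripper": -0.4},
    {"x": 0.5135,"y": -0.4465,"z": 0.05,"rz": -1.5,"gripper": -0.4},
    {"x": 0.5135,"y": -0.4465,"z": 0.05,"rz": -1.5,"gripper": -0.4},
    {"x": 0.5135,"y": -0.4465,"z": 0.05,"rz": -1.5,"gripper": -0.4},
    {"x": 0.5135,"y": -0.4465,"z": 0.05,"rz": -1.5,"gripper": -0.4},
    {"x": 0.5135,"y": -0.4465,"z": 0.05,"rz": -1.5,"gripper": -0.4},
    {"x": 0.5135,"y": -0.4465,"z": 0.05,"rz": -1.5,"gripper": -0.4},
    {"x": 0.5135,"y": -0.4465,"z": 0.05,"rz": -1.5,"gripper": -0.4},
    {"x": 0.5135,"y": -0.4465,"z": 0.05,"rz": -1.5,"gripper": -0.4},
    {"x": 0.5135,"y": -0.4465,"z": 0.05,"rz": -1.5,"gripper": -0.4},
    {"x": 0.5135,"y": -0.4465,"z": 0.05,"rz": -1.5,"gripper": -0.4},
    {"x": 0.5135,"y": -0.4465,"z": 0.05,"rz": -1.5,"gripper": -0.4},
    {"x": 0.5135,"y": -0.4465,"z": 0.05,"rz": -1.5,"gripper": -0.4},
    {"x": 0.5135,"y": -0.4465,"z": 0.05,"rz": -1.5,"gripper": -0.4},
    {"x": 0.5135,"y": -0.4465,"z": 0.05,"rz": -1.5,"gripper": -0.4}
  ]
}}

```text
invalid input
```

Run:
```python
from h import *
o=manip.get_obs(); print({k:np.round(v,4).tolist() for k,v in o.items() if k!='joint_torque'})
p=manip.read_camera('wrist'); save(p,'w1.png'); print(np.round(p['eye'],3),np.round(p['attitude'],2).tolist())
for q,z in dict(knob_top=.065,handle_end=.052,knob_grip=.053).items():
    for x in manip.spot_point(p,q)[:2]: print(q,np.round(x['conf'],2),np.round(x['location'],1),np.round(atz(p,x['location'],z),4))
```

```text
{'t': 1.5, 'joint_positions': [-1.3293, 0.3806, 1.2974, 0.0, 1.4636, -0.2153], 'qd': [-0.0021, -0.0005, 0.0004, 0.001, -0.0006, 0.0005], 'tcp_pos': [0.2426, -0.4936, 0.2281], 'tcp_rot': [[0.8975, 0.4411, -0.0], [0.4411, -0.8975, 0.0001], [0.0, -0.0001, -1.0]], 'ft_force': [0.1155, -0.2585, 0.5072], 'wrist_torque': [0.0439, 0.016, -0.041], 'finger_gap': 1.0001}
[ 0.308 -0.461  0.375] [[0.44, 0.86, 0.26], [-0.9, 0.42, 0.13], [0.0, -0.29, 0.96]]
```

View pics/w1.png

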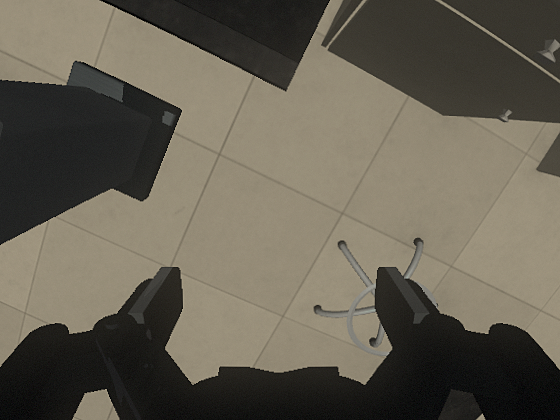

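Call:
{"fn": "servo_tool", "kwargs": {
  "increments": [
    {"x": 0.04,"y": -0.03,"z": 0.0,"rx": 0,"ry": 0,"rz": -0.1,"gripper": -0.4}
  ]
}}

```text
t: 1.8
tcp_pos: [0.2639, -0.4518, 0.2274]
tcp_rot: [[0.851, 0.526, -0.0], [0.526, -0.851, -0.001], [-0.001, 0.001, -1.0]]
ft_force: [1.6, -0.2, 0.1]
finger_gap: 0.859
```

Call:
{"fn": "servo_tool", "kwargs": {
  "increments": [
    {"x": 0.514,"y": -0.368,"z": 0.05,"rz": -1.4,"gripper": -0.4},
    {"x": 0.514,"y": -0.368,"z": 0.05,"rz": -1.4,"gripper": -0.4},
    {"x": 0.514,"y": -0.368,"z": 0.05,"rz": -1.4,"gripper": -0.4},
    {"x": 0.514,"y": -0.368,"z": 0.05,"rz": -1.4,"gripper": -0.4}
  ]
}}

```text
invalid input
```

Call:
{"fn": "servo_tool", "kwargs": {
  "increments": [
    {"x": 0.514,"y": -0.368,"z": 0.05,"rx": 0,"ry": 0,"rz": -1.4,"gripper": -0.4},
    {"x": 0.514,"y": -0.368,"z": 0.05,"rx": 0,"ry": 0,"rz": -1.4,"gripper": -0.4},
    {"x": 0.514,"y": -0.368,"z": 0.05,"rx": 0,"ry": 0,"rz": -1.4,"gripper": -0.4},
    {"x": 0.514,"y": -0.368,"z": 0.05,"rx": 0,"ry": 0,"rz": -1.4,"gripper": -0.4},
    {"x": 0.514,"y": -0.368,"z": 0.05,"rx": 0,"ry": 0,"rz": -1.4,"gripper": -0.4},
    {"x": 0.514,"y": -0.368,"z": 0.05,"rx": 0,"ry": 0,"rz": -1.4,"gripper": -0.4},
    {"x": 0.514,"y": -0.368,"z": 0.05,"rx": 0,"ry": 0,"rz": -1.4,"gripper": -0.4},
    {"x": 0.514,"y": -0.368,"z": 0.05,"rx": 0,"ry": 0,"rz": -1.4,"gripper": -0.4},
    {"x": 0.514,"y": -0.368,"z": 0.05,"rx": 0,"ry": 0,"rz": -1.4,"gripper": -0.4},
    {"x": 0.514,"y": -0.368,"z": 0.05,"rx": 0,"ry": 0,"rz": -1.4,"gripper": -0.4},
    {"x": 0.514,"y": -0.368,"z": 0.05,"rx": 0,"ry": 0,"rz": -1.4,"gripper": -0.4},
    {"x": 0.514,"y": -0.368,"z": 0.05,"rx": 0,"ry": 0,"rz": -1.4,"gripper": -0.4},
    {"x": 0.514,"y": -0.368,"z": 0.05,"rx": 0,"ry": 0,"rz": -1.4,"gripper": -0.4},
    {"x": 0.514,"y": -0.368,"z": 0.05,"rx": 0,"ry": 0,"rz": -1.4,"gripper": -0.4},
    {"x": 0.514,"y": -0.368,"z": 0.05,"rx": 0,"ry": 0,"rz": -1.4,"gripper": -0.4},
    {"x": 0.514,"y": -0.368,"z": 0.05,"rx": 0,"ry": 0,"rz": -1.4,"gripper": -0.4},
    {"x": 0.514,"y": -0.368,"z": 0.05,"rx": 0,"ry": 0,"rz": -1.4,"gripper": -0.4},
    {"x": 0.514,"y": -0.368,"z": 0.05,"rx": 0,"ry": 0,"rz": -1.4,"gripper": -0.4}
  ]
}}

```text
t: 3.6
tcp_pos: [0.5071, 0.1341, 0.1784]
tcp_rot: [[-0.375, 0.927, 0.0], [0.927, 0.375, -0.0], [-0.0, 0.0, -1.0]]
ft_force: [0.7, -0.1, 0.3]
finger_gap: 0.7
```

Run:
```python
from h import *
o=manip.get_obs(); print({k:np.round(v,4).tolist() for k,v in o.items() if k!='joint_torque'})
p=manip.read_camera('wrist'); save(p,'w2.png'); print(np.round(p['eye'],3),np.round(p['attitude'],2).tolist())
for q,z in dict(knob_top=.065,handle_end=.052).items():
    for x in manip.spot_point(p,q)[:2]: print(q,np.round(x['conf'],2),np.round(x['location'],1),np.round(atz(p,x['location'],z),4))
```

```text
{'t': 3.6, 'joint_positions': [0.0327, 0.379, 1.4526, -0.0, 1.3096, -0.3518], 'qd': [0.0049, 0.0023, -0.003, 0.0002, 0.0006, 0.0018], 'tcp_pos': [0.5071, 0.1341, 0.1784], 'tcp_rot': [[-0.3751, 0.927, 0.0003], [0.927, 0.3751, -0.0], [-0.0001, 0.0003, -1.0]], 'ft_force': [0.7075, -0.1342, 0.3434], 'wrist_torque': [-0.01, 0.0019, -0.0167], 'finger_gap': 0.7001}
[0.478 0.203 0.325] [[0.93, -0.36, -0.11], [0.38, 0.89, 0.27], [0.0, -0.29, 0.96]]
handle_end 0.92 [290.9 322.6] [0.5637 0.0238 0.052 ]
```

View pics/w2.png

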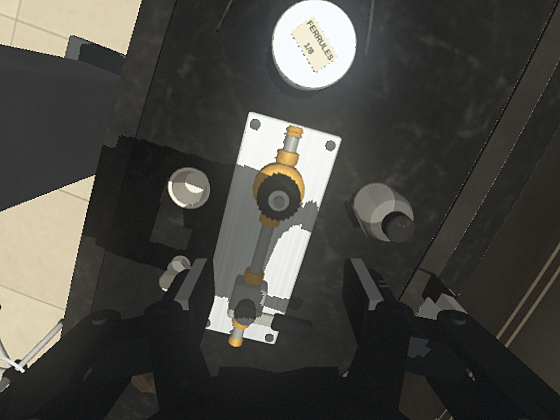

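Run:
```python
from h import *
p=manip.read_camera('wrist')
print(proj(p,[.507,.1345,.065]),proj(p,[.507,.1341,.073]),atz(p,(279,198),.065))
# panel corners (top face)
uv=[(342,131),(276,343),(203,326),(249,112)]
print([np.round(atz(p,u,.012)[:2],4).tolist() for u in uv])
hsv=cv2.cvtColor(p['color'],cv2.COLOR_RGB2GRAY)
i=cv2.resize(p['color'][140:260,210:350,::-1],None,fx=5,fy=5,interpolation=cv2.INTER_CUBIC); cv2.imwrite('pics/w2c.png',i)
```

```text
[279.51861025 203.32949026] [279.37325717 206.58144157] [0.50492458 0.13848847 0.065     ]
[[0.5402, 0.2064], [0.5714, -0.0336], [0.4875, -0.0433], [0.4548, 0.19]]
```

View pics/w2c.png

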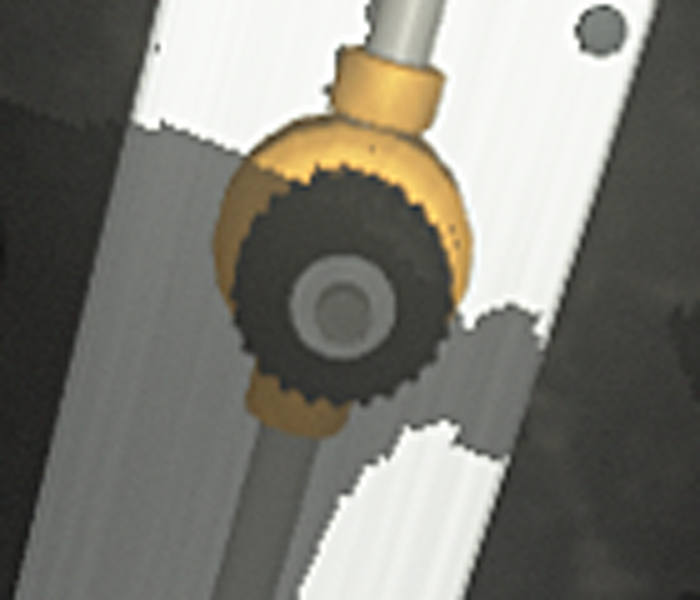

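Call:
{"fn": "servo_tool", "kwargs": {
  "increments": [
    {"x": 0.0014,"y": 0.0003,"z": 0.04,"rx": 0,"ry": 0,"rz": 0,"gripper": -0.4},
    {"x": 0.0014,"y": 0.0003,"z": 0.08,"rx": 0,"ry": 0,"rz": 0,"gripper": -0.4},
    {"x": 0.0014,"y": 0.0003,"z": 0.105,"rx": 0,"ry": 0,"rz": 0,"gripper": -0.4},
    {"x": 0.0014,"y": 0.0003,"z": 0.122,"rx": 0,"ry": 0,"rz": 0,"gripper": -0.4},
    {"x": 0.0014,"y": 0.0003,"z": 0.122,"rx": 0,"ry": 0,"rz": 0,"gripper": -0.4},
    {"x": 0.0014,"y": 0.0003,"z": 0.122,"rx": 0,"ry": 0,"rz": 0,"gripper": -0.4}
  ]
}}

```text
t: 4.4
tcp_pos: [0.5072, 0.1364, 0.0566]
tcp_rot: [[-0.376, 0.926, 0.0], [0.926, 0.376, 0.0], [-0.0, 0.0, -1.0]]
ft_force: [-0.4, 0.6, 0.3]
finger_gap: 0.701
```

Run:
```python
from h import *
o=manip.get_obs(); print({k:np.round(v,4).tolist() for k,v in o.items() if k!='joint_torque'})
p=manip.read_camera('wrist'); save(p,'w3.png')
p=manip.read_camera('side'); save(p,'s3.png')
```

```text
{'t': 4.4, 'joint_positions': [0.0371, 0.5309, 1.6095, 0.0, 1.0007, -0.3488], 'qd': [0.0008, -0.0189, -0.0144, -0.0014, -0.0005, -0.0017], 'tcp_pos': [0.5072, 0.1364, 0.0566], 'tcp_rot': [[-0.3764, 0.9265, 0.0005], [0.9265, 0.3764, 0.0], [-0.0002, 0.0004, -1.0]], 'ft_force': [-0.3608, 0.6211, 0.3361], 'wrist_torque': [0.0138, -0.0379, 0.0285], 'finger_gap': 0.701}
```

View pics/w3.png

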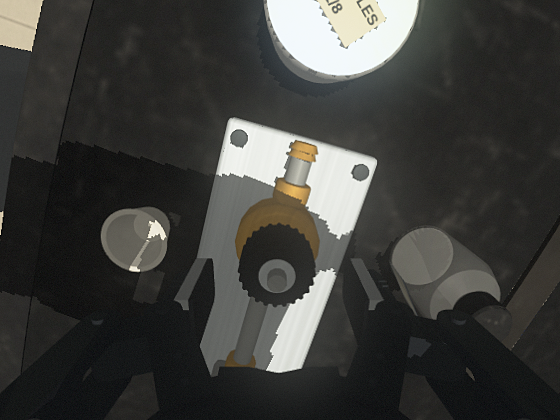

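View pics/s3.png

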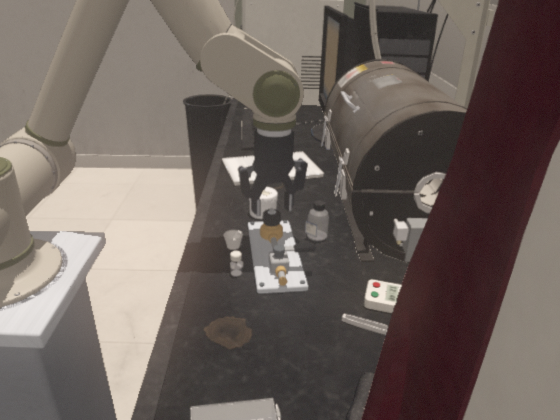

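Run:
```python
from h import *
p=manip.read_camera('wrist'); o=manip.get_obs()
print(proj(p,[o['tcp_pos'][0],o['tcp_pos'][1],.065]),proj(p,[o['tcp_pos'][0],o['tcp_pos'][1],.073]),atz(p,(277.5,273),.065))
i=cv2.resize(p['color'][200:320,210:350,::-1],None,fx=5,fy=5,interpolation=cv2.INTER_CUBIC); cv2.imwrite('pics/w3c.png',i)
```

```text
[280.9223049 275.0103561] [281.10797917 283.67894767] [0.50562404 0.1368266  0.065     ]
```

View pics/w3c.png

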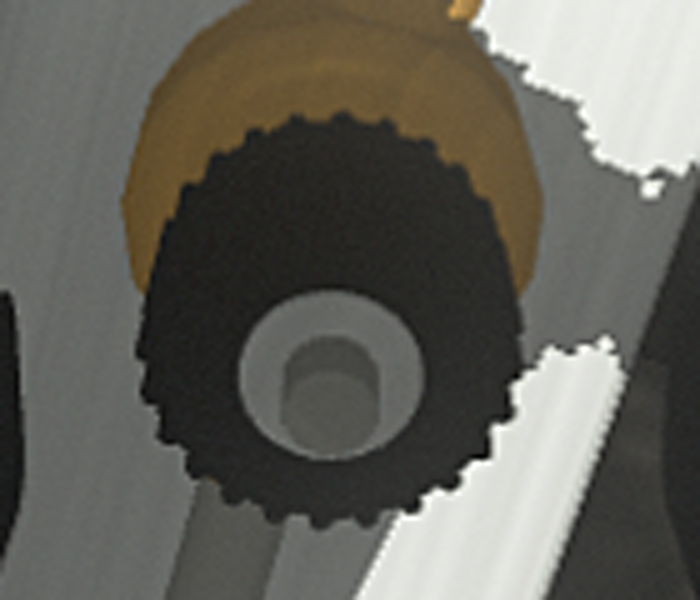

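Call:
{"fn": "servo_tool", "kwargs": {
  "increments": [
    {"x": 0,"y": -0.001,"z": 0,"rx": 0,"ry": 0,"rz": 0,"gripper": 0},
    {"x": 0,"y": -0.001,"z": 0,"rx": 0,"ry": 0,"rz": 0,"gripper": 0.3},
    {"x": 0,"y": -0.001,"z": 0,"rx": 0,"ry": 0,"rz": 0,"gripper": 1},
    {"x": 0,"y": -0.001,"z": 0,"rx": 0,"ry": 0,"rz": 0,"gripper": 1},
    {"x": 0,"y": -0.001,"z": 0,"rx": 0,"ry": 0,"rz": 0,"gripper": 1},
    {"x": 0,"y": -0.001,"z": 0,"rx": 0,"ry": 0,"rz": 0,"gripper": 1},
    {"x": 0,"y": -0.001,"z": 0,"rx": 0,"ry": 0,"rz": 0,"gripper": 1}
  ]
}}

```text
t: 5.25
tcp_pos: [0.5064, 0.1361, 0.0573]
tcp_rot: [[-0.376, 0.926, 0.002], [0.926, 0.376, 0.0], [-0.001, 0.002, -1.0]]
ft_force: [-1.8, 0.0, 7.6]
finger_gap: 0.367
```

```bash
cat > st.py <<'E'
from h import *
o=manip.get_obs(); R=np.array(o['tcp_rot'])
print('t',round(o['t'],2),'pos',np.round(o['tcp_pos'],4),'yaw',round(np.degrees(np.arctan2(R[1,0],R[0,0])),2),'F',np.round(o['ft_force'],1),'Ftool',np.round(R.T@o['ft_force'],1),'T',np.round(o['wrist_torque'],3),'gap',round(o['finger_gap'],3),'q6',round(o['joint_positions'][5],3),'tau6',round(o['joint_torque'][5],3))
E
python3 st.py; python3 st.py
```

```text
t 5.25 pos [0.5064 0.1361 0.0573] yaw 112.12 F [-1.8  0.   7.6] Ftool [ 0.7 -1.7 -7.6] T [ 0.083  0.274 -0.037] gap 0.367 q6 -0.349 tau6 -0.015
t 5.25 pos [0.5064 0.1361 0.0573] yaw 112.12 F [-1.8  0.   7.6] Ftool [ 0.7 -1.7 -7.6] T [ 0.083  0.274 -0.037] gap 0.367 q6 -0.349 tau6 -0.015
```

```bash
python3 - <<'E'
from h import *
p=manip.read_camera('wrist'); o=manip.get_obs()
i=cv2.resize(p['color'][200:340,180:380,::-1],None,fx=4,fy=4,interpolation=cv2.INTER_CUBIC); cv2.imwrite('pics/w4c.png',i)
p=manip.read_camera('side')
i=cv2.resize(p['color'][170:260,220:350,::-1],None,fx=6,fy=6,interpolation=cv2.INTER_CUBIC); cv2.imwrite('pics/s4c.png',i)
E
python3 st.py
```

```text
t 5.35 pos [0.5064 0.1362 0.0573] yaw 112.12 F [-1.6 -0.3  7.4] Ftool [ 0.3 -1.5 -7.4] T [0.056 0.249 0.022] gap 0.366 q6 -0.349 tau6 -0.015
```

View pics/w4c.png

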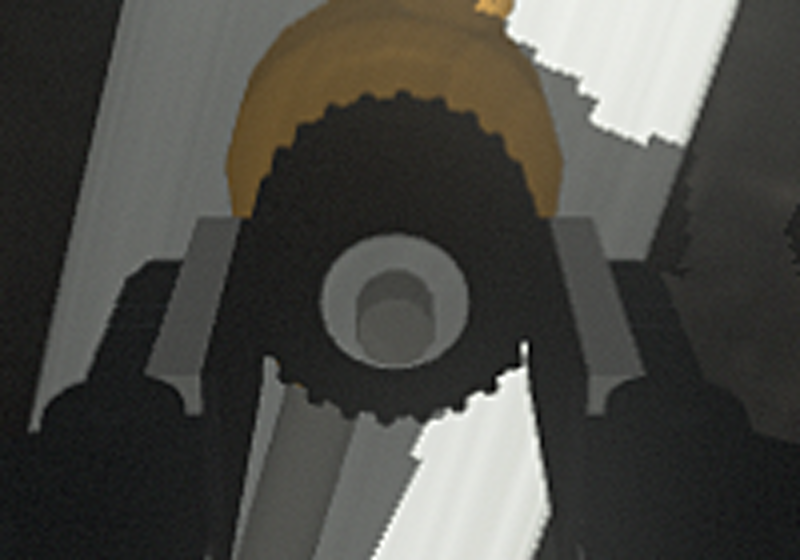

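View pics/s4c.png

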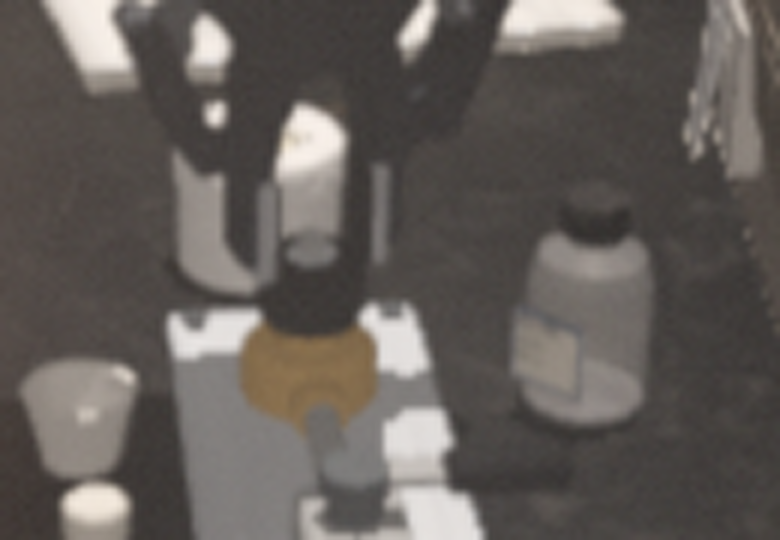

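Call:
{"fn": "servo_tool", "kwargs": {
  "increments": [
    {"x": 0,"y": 0,"z": 0,"rx": 0,"ry": 0,"rz": 0.1,"gripper": 1},
    {"x": 0,"y": 0,"z": 0,"rx": 0,"ry": 0,"rz": 0.1,"gripper": 1}
  ]
}}

```text
t: 5.55
tcp_pos: [0.5064, 0.1361, 0.0573]
tcp_rot: [[-0.28, 0.96, 0.002], [0.96, 0.28, 0.0], [-0.0, 0.002, -1.0]]
ft_force: [-1.6, 0.3, 8.5]
finger_gap: 0.369
```

```bash
python3 st.py
```

```text
t 5.55 pos [0.5064 0.1361 0.0573] yaw 106.24 F [-1.6  0.3  8.5] Ftool [ 0.8 -1.5 -8.5] T [0.046 0.29  0.072] gap 0.369 q6 -0.247 tau6 0.87
```

Call:
{"fn": "servo_tool", "kwargs": {
  "increments": [
    {"x": 0,"y": 0,"z": 0,"rx": 0,"ry": 0,"rz": 0.1,"gripper": 1},
    {"x": 0,"y": 0,"z": 0,"rx": 0,"ry": 0,"rz": 0.1,"gripper": 1}
  ]
}}

```text
t: 5.75
tcp_pos: [0.5063, 0.1361, 0.0573]
tcp_rot: [[-0.182, 0.983, 0.002], [0.983, 0.182, 0.0], [-0.0, 0.002, -1.0]]
ft_force: [-1.6, 0.5, 8.1]
finger_gap: 0.371
```

```bash
python3 st.py
```

```text
t 5.75 pos [0.5063 0.1361 0.0573] yaw 100.51 F [-1.6  0.5  8.1] Ftool [ 0.8 -1.5 -8.1] T [0.04  0.333 0.023] gap 0.371 q6 -0.147 tau6 0.831
```

Call:
{"fn": "servo_tool", "kwargs": {
  "increments": [
    {"x": 0,"y": 0,"z": 0,"rx": 0,"ry": 0,"rz": 0.1,"gripper": 1},
    {"x": 0,"y": 0,"z": 0,"rx": 0,"ry": 0,"rz": 0.1,"gripper": 1}
  ]
}}

```text
t: 5.95
tcp_pos: [0.5063, 0.1362, 0.0573]
tcp_rot: [[-0.083, 0.997, 0.002], [0.997, 0.083, 0.0], [0.0, 0.002, -1.0]]
ft_force: [-1.6, 0.1, 7.9]
finger_gap: 0.365
```

```bash
python3 st.py
```

```text
t 5.95 pos [0.5063 0.1362 0.0573] yaw 94.77 F [-1.6  0.1  7.9] Ftool [ 0.2 -1.6 -7.9] T [-0.026  0.331 -0.034] gap 0.365 q6 -0.047 tau6 0.779
```

Call:
{"fn": "servo_tool", "kwargs": {
  "increments": [
    {"x": 0,"y": 0,"z": 0,"rx": 0,"ry": 0,"rz": 0.1,"gripper": 1},
    {"x": 0,"y": 0,"z": 0,"rx": 0,"ry": 0,"rz": 0.1,"gripper": 1}
  ]
}}

```text
t: 6.15
tcp_pos: [0.5062, 0.1361, 0.0573]
tcp_rot: [[0.017, 1.0, 0.002], [1.0, -0.017, 0.0], [0.0, 0.002, -1.0]]
ft_force: [-1.9, -0.9, 9.1]
finger_gap: 0.367
```

```bash
python3 st.py
```

```text
t 6.15 pos [0.5062 0.1361 0.0573] yaw 89.04 F [-1.9 -0.9  9.1] Ftool [-0.9 -1.9 -9.1] T [ 0.043  0.358 -0.159] gap 0.367 q6 0.053 tau6 0.713
```

Call:
{"fn": "servo_tool", "kwargs": {
  "increments": [
    {"x": 0,"y": 0,"z": 0,"rx": 0,"ry": 0,"rz": 0.1,"gripper": 1},
    {"x": 0,"y": 0,"z": 0,"rx": 0,"ry": 0,"rz": 0.1,"gripper": 1}
  ]
}}

```text
t: 6.35
tcp_pos: [0.5062, 0.1361, 0.0573]
tcp_rot: [[0.116, 0.993, 0.001], [0.993, -0.116, 0.0], [0.0, 0.001, -1.0]]
ft_force: [-2.5, -0.0, 9.2]
finger_gap: 0.374
```

```bash
python3 st.py
```

```text
t 6.35 pos [0.5062 0.1361 0.0573] yaw 83.32 F [-2.5 -0.   9.2] Ftool [-0.3 -2.5 -9.2] T [-0.03   0.375  0.067] gap 0.374 q6 0.153 tau6 0.876
```

Call:
{"fn": "servo_tool", "kwargs": {
  "increments": [
    {"x": 0,"y": 0,"z": 0,"rx": 0,"ry": 0,"rz": 0.1,"gripper": 1},
    {"x": 0,"y": 0,"z": 0,"rx": 0,"ry": 0,"rz": 0.1,"gripper": 1}
  ]
}}

```text
t: 6.55
tcp_pos: [0.5062, 0.1361, 0.0573]
tcp_rot: [[0.215, 0.977, 0.001], [0.977, -0.215, 0.0], [0.0, 0.001, -1.0]]
ft_force: [-2.6, -0.3, 8.9]
finger_gap: 0.372
```

```bash
python3 st.py
```

```text
t 6.55 pos [0.5062 0.1361 0.0573] yaw 77.59 F [-2.6 -0.3  8.9] Ftool [-0.9 -2.5 -8.9] T [0.045 0.436 0.016] gap 0.372 q6 0.253 tau6 0.838
```

Call:
{"fn": "servo_tool", "kwargs": {
  "increments": [
    {"x": 0,"y": 0,"z": 0,"rx": 0,"ry": 0,"rz": 0.1,"gripper": 1},
    {"x": 0,"y": 0,"z": 0,"rx": 0,"ry": 0,"rz": 0.1,"gripper": 1}
  ]
}}

```text
t: 6.75
tcp_pos: [0.5061, 0.1362, 0.0573]
tcp_rot: [[0.311, 0.95, 0.001], [0.95, -0.311, 0.0], [0.001, 0.001, -1.0]]
ft_force: [-3.0, 0.0, 8.1]
finger_gap: 0.37
```

```bash
python3 st.py
```

```text
t 6.75 pos [0.5061 0.1362 0.0573] yaw 71.86 F [-3.   0.   8.1] Ftool [-0.9 -2.9 -8.2] T [ 0.035  0.436 -0.076] gap 0.37 q6 0.353 tau6 0.762
```

Call:
{"fn": "servo_tool", "kwargs": {
  "increments": [
    {"x": 0,"y": 0,"z": 0,"rx": 0,"ry": 0,"rz": 0.1,"gripper": 1},
    {"x": 0,"y": 0,"z": 0,"rx": 0,"ry": 0,"rz": 0.1,"gripper": 1}
  ]
}}

```text
t: 6.95
tcp_pos: [0.5061, 0.1362, 0.0573]
tcp_rot: [[0.405, 0.914, 0.001], [0.914, -0.405, 0.0], [0.001, 0.001, -1.0]]
ft_force: [-2.5, -0.4, 9.5]
finger_gap: 0.366
```

```bash
python3 st.py
```

```text
t 6.95 pos [0.5061 0.1362 0.0573] yaw 66.12 F [-2.5 -0.4  9.5] Ftool [-1.4 -2.1 -9.5] T [ 0.058  0.443 -0.091] gap 0.366 q6 0.453 tau6 0.719
```

Call:
{"fn": "servo_tool", "kwargs": {
  "increments": [
    {"x": 0,"y": 0,"z": 0,"rx": 0,"ry": 0,"rz": 0.08,"gripper": 1},
    {"x": 0,"y": 0,"z": 0,"rx": 0,"ry": 0,"rz": 0.08,"gripper": 1}
  ]
}}

```text
t: 7.15
tcp_pos: [0.5061, 0.1362, 0.0573]
tcp_rot: [[0.476, 0.88, 0.001], [0.88, -0.476, 0.0], [0.001, 0.001, -1.0]]
ft_force: [-2.4, 0.5, 8.7]
finger_gap: 0.367
```

```bash
python3 st.py
```

```text
t 7.15 pos [0.5061 0.1362 0.0573] yaw 61.59 F [-2.4  0.5  8.7] Ftool [-0.7 -2.4 -8.7] T [0.039 0.553 0.055] gap 0.367 q6 0.533 tau6 0.71
```

Call:
{"fn": "servo_tool", "kwargs": {
  "increments": [
    {"x": 0,"y": 0,"z": 0,"rx": 0,"ry": 0,"rz": 0.04,"gripper": 1},
    {"x": 0,"y": 0,"z": 0,"rx": 0,"ry": 0,"rz": 0.04,"gripper": 1}
  ]
}}

```text
t: 7.35
tcp_pos: [0.506, 0.1362, 0.0573]
tcp_rot: [[0.51, 0.86, 0.001], [0.86, -0.51, 0.0], [0.001, 0.001, -1.0]]
ft_force: [-2.8, 0.8, 9.8]
finger_gap: 0.371
```

```bash
python3 st.py
```

```text
t 7.35 pos [0.506  0.1362 0.0573] yaw 59.36 F [-2.8  0.8  9.8] Ftool [-0.8 -2.8 -9.8] T [0.029 0.447 0.082] gap 0.371 q6 0.571 tau6 0.376
```

Call:
{"fn": "servo_tool", "kwargs": {
  "increments": [
    {"x": 0,"y": 0,"z": 0,"rx": 0,"ry": 0,"rz": 0.1,"gripper": 1},
    {"x": 0,"y": 0,"z": 0,"rx": 0,"ry": 0,"rz": 0.1,"gripper": 1}
  ]
}}

```text
t: 7.55
tcp_pos: [0.506, 0.1362, 0.0572]
tcp_rot: [[0.594, 0.804, 0.001], [0.804, -0.594, 0.0], [0.001, 0.001, -1.0]]
ft_force: [-3.5, -0.0, 8.1]
finger_gap: 0.372
```

```bash
python3 st.py
```

```text
t 7.55 pos [0.506  0.1362 0.0572] yaw 53.53 F [-3.5 -0.   8.1] Ftool [-2.1 -2.8 -8.2] T [0.096 0.49  0.001] gap 0.372 q6 0.673 tau6 0.824
```

Call:
{"fn": "servo_tool", "kwargs": {
  "increments": [
    {"x": 0,"y": 0,"z": 0,"rx": 0,"ry": 0,"rz": 0.1,"gripper": 1},
    {"x": 0,"y": 0,"z": 0,"rx": 0,"ry": 0,"rz": 0.1,"gripper": 1}
  ]
}}

```text
t: 7.75
tcp_pos: [0.506, 0.1362, 0.0572]
tcp_rot: [[0.672, 0.741, 0.001], [0.741, -0.672, 0.0], [0.001, 0.001, -1.0]]
ft_force: [-3.7, 0.8, 10.3]
finger_gap: 0.367
```

```bash
python3 st.py
```

```text
t 7.75 pos [0.506  0.1362 0.0572] yaw 47.79 F [-3.7  0.8 10.3] Ftool [ -1.9  -3.3 -10.3] T [ 0.097  0.507 -0.047] gap 0.367 q6 0.773 tau6 0.793
```

Call:
{"fn": "servo_tool", "kwargs": {
  "increments": [
    {"x": 0,"y": 0,"z": 0,"rx": 0,"ry": 0,"rz": 0.1,"gripper": 1},
    {"x": 0,"y": 0,"z": 0,"rx": 0,"ry": 0,"rz": 0.1,"gripper": 1}
  ]
}}

```text
t: 7.95
tcp_pos: [0.506, 0.1362, 0.0572]
tcp_rot: [[0.743, 0.67, 0.001], [0.67, -0.743, 0.0], [0.001, 0.0, -1.0]]
ft_force: [-3.9, -0.3, 9.1]
finger_gap: 0.367
```

```bash
python3 st.py
```

```text
t 7.95 pos [0.506  0.1362 0.0572] yaw 42.05 F [-3.9 -0.3  9.1] Ftool [-3.1 -2.4 -9.1] T [ 0.068  0.504 -0.115] gap 0.367 q6 0.873 tau6 0.719
```

Call:
{"fn": "servo_tool", "kwargs": {
  "increments": [
    {"x": 0,"y": 0,"z": 0,"rx": 0,"ry": 0,"rz": 0.08,"gripper": 1},
    {"x": 0,"y": 0,"z": 0,"rx": 0,"ry": 0,"rz": 0.08,"gripper": 1}
  ]
}}

```text
t: 8.15
tcp_pos: [0.5059, 0.1363, 0.0572]
tcp_rot: [[0.793, 0.609, 0.001], [0.609, -0.793, 0.0], [0.001, 0.0, -1.0]]
ft_force: [-3.0, -0.1, 9.5]
finger_gap: 0.374
```

```bash
python3 st.py
```

```text
t 8.15 pos [0.5059 0.1363 0.0572] yaw 37.54 F [-3.  -0.1  9.5] Ftool [-2.4 -1.7 -9.5] T [0.149 0.628 0.063] gap 0.374 q6 0.952 tau6 0.759
```

Call:
{"fn": "servo_tool", "kwargs": {
  "increments": [
    {"x": 0,"y": 0,"z": 0,"rx": 0,"ry": 0,"rz": 0.03,"gripper": 1},
    {"x": 0,"y": 0,"z": 0,"rx": 0,"ry": 0,"rz": 0.03,"gripper": 1}
  ]
}}

```text
t: 8.35
tcp_pos: [0.5059, 0.1363, 0.0572]
tcp_rot: [[0.81, 0.586, 0.001], [0.586, -0.81, 0.0], [0.001, 0.0, -1.0]]
ft_force: [-2.9, 0.6, 10.1]
finger_gap: 0.37
```

```bash
python3 st.py
```

```text
t 8.35 pos [0.5059 0.1363 0.0572] yaw 35.89 F [-2.9  0.6 10.1] Ftool [ -1.9  -2.2 -10.1] T [0.155 0.509 0.157] gap 0.37 q6 0.981 tau6 0.383
```

Call:
{"fn": "servo_tool", "kwargs": {
  "increments": [
    {"x": 0,"y": 0,"z": 0,"rx": 0,"ry": 0,"rz": 0,"gripper": 1}
  ]
}}

```text
t: 8.45
tcp_pos: [0.5059, 0.1363, 0.0573]
tcp_rot: [[0.81, 0.587, 0.001], [0.587, -0.81, 0.0], [0.001, 0.0, -1.0]]
ft_force: [-4.1, 1.6, 9.7]
finger_gap: 0.373
```

```bash
python3 st.py
```

```text
t 8.45 pos [0.5059 0.1363 0.0573] yaw 35.93 F [-4.1  1.6  9.7] Ftool [-2.4 -3.7 -9.7] T [0.179 0.586 0.142] gap 0.373 q6 0.98 tau6 0.166
```

Call:
{"fn": "servo_tool", "kwargs": {
  "increments": [
    {"x": 0,"y": 0,"z": 0,"rx": 0,"ry": 0,"rz": 0,"gripper": 1}
  ]
}}

```text
t: 8.55
tcp_pos: [0.5059, 0.1363, 0.0573]
tcp_rot: [[0.81, 0.587, 0.001], [0.587, -0.81, 0.0], [0.001, 0.0, -1.0]]
ft_force: [-3.2, 0.7, 8.9]
finger_gap: 0.37
```

```bash
python3 st.py
```

```text
t 8.55 pos [0.5059 0.1363 0.0573] yaw 35.94 F [-3.2  0.7  8.9] Ftool [-2.2 -2.5 -9. ] T [0.188 0.595 0.101] gap 0.37 q6 0.98 tau6 0.148
```

Call:
{"fn": "servo_tool", "kwargs": {
  "increments": [
    {"x": 0,"y": 0,"z": 0,"rx": 0,"ry": 0,"rz": 0.02,"gripper": 1}
  ]
}}

```text
t: 8.65
tcp_pos: [0.5059, 0.1363, 0.0573]
tcp_rot: [[0.821, 0.571, 0.001], [0.571, -0.821, 0.0], [0.001, 0.0, -1.0]]
ft_force: [-3.5, 0.9, 9.0]
finger_gap: 0.37
```

```bash
python3 st.py
```

```text
t 8.65 pos [0.5059 0.1363 0.0573] yaw 34.79 F [-3.5  0.9  9. ] Ftool [-2.4 -2.7 -9. ] T [0.161 0.559 0.198] gap 0.37 q6 1.0 tau6 -0.231
```

Call:
{"fn": "servo_tool", "kwargs": {
  "increments": [
    {"x": 0,"y": 0,"z": 0,"rx": 0,"ry": 0,"rz": 0,"gripper": 1}
  ]
}}

```text
t: 8.75
tcp_pos: [0.5059, 0.1363, 0.0573]
tcp_rot: [[0.821, 0.57, 0.001], [0.57, -0.821, 0.0], [0.001, 0.0, -1.0]]
ft_force: [-2.9, 0.6, 9.6]
finger_gap: 0.371
```

```bash
python3 st.py
```

```text
t 8.75 pos [0.5059 0.1363 0.0573] yaw 34.77 F [-2.9  0.6  9.6] Ftool [-2.  -2.1 -9.6] T [0.133 0.567 0.167] gap 0.371 q6 1.001 tau6 0.309
```

Call:
{"fn": "servo_tool", "kwargs": {
  "increments": [
    {"x": 0,"y": 0,"z": 0,"rx": 0,"ry": 0,"rz": 0,"gripper": 1}
  ]
}}

```text
t: 8.85
tcp_pos: [0.5059, 0.1363, 0.0572]
tcp_rot: [[0.821, 0.571, 0.001], [0.571, -0.821, 0.0], [0.001, 0.0, -1.0]]
ft_force: [-3.3, 0.5, 9.0]
finger_gap: 0.369
```

```bash
python3 st.py
```

```text
t 8.85 pos [0.5059 0.1363 0.0572] yaw 34.79 F [-3.3  0.5  9. ] Ftool [-2.4 -2.3 -9. ] T [0.159 0.568 0.155] gap 0.369 q6 1.0 tau6 0.164
```

Call:
{"fn": "servo_tool", "kwargs": {
  "increments": [
    {"x": 0,"y": 0,"z": 0,"rx": 0,"ry": 0,"rz": 0.03,"gripper": 1}
  ]
}}

```text
t: 8.95
tcp_pos: [0.5059, 0.1363, 0.0572]
tcp_rot: [[0.838, 0.546, 0.001], [0.546, -0.838, 0.0], [0.001, 0.0, -1.0]]
ft_force: [-3.9, 0.8, 8.3]
finger_gap: 0.373
```

```bash
python3 st.py
```

```text
t 8.95 pos [0.5059 0.1363 0.0572] yaw 33.06 F [-3.9  0.8  8.3] Ftool [-2.8 -2.8 -8.3] T [0.221 0.59  0.242] gap 0.373 q6 1.03 tau6 -0.433
```

Call:
{"fn": "servo_tool", "kwargs": {
  "increments": [
    {"x": 0,"y": 0,"z": 0,"rx": 0,"ry": 0,"rz": 0,"gripper": 1}
  ]
}}

```text
t: 9.05
tcp_pos: [0.5059, 0.1363, 0.0572]
tcp_rot: [[0.838, 0.545, 0.001], [0.545, -0.838, 0.0], [0.001, 0.0, -1.0]]
ft_force: [-3.6, 0.1, 9.2]
finger_gap: 0.367
```

```bash
python3 st.py
```

```text
t 9.05 pos [0.5059 0.1363 0.0572] yaw 33.03 F [-3.6  0.1  9.2] Ftool [-3.  -2.1 -9.2] T [0.192 0.575 0.166] gap 0.367 q6 1.031 tau6 0.403
```

Call:
{"fn": "servo_tool", "kwargs": {
  "increments": [
    {"x": 0,"y": 0,"z": 0,"rx": 0,"ry": 0,"rz": 0,"gripper": 1}
  ]
}}

```text
t: 9.15
tcp_pos: [0.5059, 0.1363, 0.0572]
tcp_rot: [[0.838, 0.546, 0.001], [0.546, -0.838, 0.0], [0.001, 0.0, -1.0]]
ft_force: [-3.6, 0.9, 9.2]
finger_gap: 0.367
```

```bash
python3 st.py
```

```text
t 9.15 pos [0.5059 0.1363 0.0572] yaw 33.08 F [-3.6  0.9  9.2] Ftool [-2.5 -2.7 -9.2] T [0.204 0.572 0.186] gap 0.367 q6 1.03 tau6 0.183
```

Call:
{"fn": "servo_tool", "kwargs": {
  "increments": [
    {"x": 0,"y": 0,"z": 0,"rx": 0,"ry": 0,"rz": 0,"gripper": -0.2},
    {"x": 0,"y": 0,"z": 0,"rx": 0,"ry": 0,"rz": 0,"gripper": -0.2},
    {"x": 0,"y": 0,"z": 0,"rx": 0,"ry": 0,"rz": 0,"gripper": -0.2},
    {"x": 0,"y": 0,"z": 0,"rx": 0,"ry": 0,"rz": 0,"gripper": -0.2}
  ]
}}

```text
t: 9.55
tcp_pos: [0.506, 0.136, 0.0561]
tcp_rot: [[0.838, 0.545, -0.0], [0.545, -0.838, 0.0], [-0.0, -0.0, -1.0]]
ft_force: [-0.3, -0.3, -0.3]
finger_gap: 0.599
```

```bash
python3 st.py;  python3 - <<'E'
from h import *
p=manip.read_camera('wrist'); o=manip.get_obs()
i=cv2.resize(p['color'][200:340,180:380,::-1],None,fx=4,fy=4,interpolation=cv2.INTER_CUBIC); cv2.imwrite('pics/w5c.png',i)
E
```

```text
t 9.55 pos [0.506  0.136  0.0561] yaw 33.04 F [-0.3 -0.3 -0.3] Ftool [-0.4  0.1  0.3] T [-0.058 -0.037 -0.041] gap 0.599 q6 1.031 tau6 0.0
```

View pics/w5c.png

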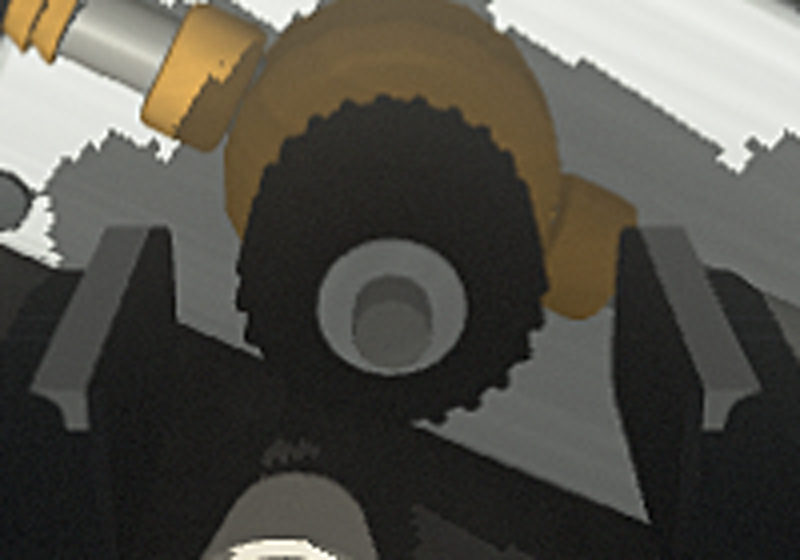

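Call:
{"fn": "servo_tool", "kwargs": {
  "increments": [
    {"x": 0,"y": 0,"z": 0.001,"rx": 0,"ry": 0,"rz": 0,"gripper": 1},
    {"x": 0,"y": 0,"z": 0.001,"rx": 0,"ry": 0,"rz": 0,"gripper": 1},
    {"x": 0,"y": 0,"z": 0.001,"rx": 0,"ry": 0,"rz": 0,"gripper": 1},
    {"x": 0,"y": 0,"z": 0.001,"rx": 0,"ry": 0,"rz": 0,"gripper": 1},
    {"x": 0,"y": 0,"z": 0.001,"rx": 0,"ry": 0,"rz": 0,"gripper": 1},
    {"x": 0,"y": 0,"z": 0.001,"rx": 0,"ry": 0,"rz": 0,"gripper": 1}
  ]
}}

```text
t: 10.2
tcp_pos: [0.5059, 0.1363, 0.0555]
tcp_rot: [[0.838, 0.545, 0.0], [0.545, -0.838, 0.001], [0.0, -0.0, -1.0]]
ft_force: [-1.3, 1.3, 5.9]
finger_gap: 0.376
```

```bash
python3 st.py
```

```text
t 10.2 pos [0.5059 0.1363 0.0555] yaw 33.04 F [-1.3  1.3  5.9] Ftool [-0.3 -1.8 -5.9] T [ 0.271  0.373 -0.013] gap 0.376 q6 1.031 tau6 -0.018
```

Call:
{"fn": "servo_tool", "kwargs": {
  "increments": [
    {"x": 0,"y": 0,"z": 0,"rx": 0,"ry": 0,"rz": -0.1,"gripper": 1},
    {"x": 0,"y": 0,"z": 0,"rx": 0,"ry": 0,"rz": -0.1,"gripper": 1}
  ]
}}

```text
t: 10.4
tcp_pos: [0.5059, 0.1363, 0.0555]
tcp_rot: [[0.778, 0.628, 0.0], [0.628, -0.778, 0.0], [0.0, -0.0, -1.0]]
ft_force: [-2.1, 1.5, 5.4]
finger_gap: 0.376
```

```bash
python3 st.py
```

```text
t 10.4 pos [0.5059 0.1363 0.0555] yaw 38.93 F [-2.1  1.5  5.4] Ftool [-0.7 -2.5 -5.4] T [ 0.266  0.401 -0.045] gap 0.376 q6 0.928 tau6 -0.865
```

Call:
{"fn": "servo_tool", "kwargs": {
  "increments": [
    {"x": 0,"y": 0,"z": 0,"rx": 0,"ry": 0,"rz": -0.1,"gripper": 1},
    {"x": 0,"y": 0,"z": 0,"rx": 0,"ry": 0,"rz": -0.1,"gripper": 1}
  ]
}}

```text
t: 10.6
tcp_pos: [0.5059, 0.1363, 0.0555]
tcp_rot: [[0.711, 0.703, 0.0], [0.703, -0.711, 0.0], [0.0, -0.0, -1.0]]
ft_force: [-0.8, 0.2, 5.0]
finger_gap: 0.377
```

```bash
python3 st.py
```

```text
t 10.6 pos [0.5059 0.1363 0.0555] yaw 44.66 F [-0.8  0.2  5. ] Ftool [-0.4 -0.7 -5. ] T [0.276 0.362 0.007] gap 0.377 q6 0.828 tau6 -0.807
```

Call:
{"fn": "servo_tool", "kwargs": {
  "increments": [
    {"x": 0,"y": 0,"z": 0,"rx": 0,"ry": 0,"rz": -0.1,"gripper": 1},
    {"x": 0,"y": 0,"z": 0,"rx": 0,"ry": 0,"rz": -0.1,"gripper": 1}
  ]
}}

```text
t: 10.8
tcp_pos: [0.5059, 0.1362, 0.0555]
tcp_rot: [[0.637, 0.77, 0.0], [0.77, -0.637, 0.0], [0.0, -0.0, -1.0]]
ft_force: [-1.2, 0.1, 5.7]
finger_gap: 0.377
```

```bash
python3 st.py
```

```text
t 10.8 pos [0.5059 0.1362 0.0555] yaw 50.4 F [-1.2  0.1  5.7] Ftool [-0.7 -1.  -5.7] T [0.25  0.385 0.069] gap 0.377 q6 0.728 tau6 -0.753
```

Call:
{"fn": "servo_tool", "kwargs": {
  "increments": [
    {"x": 0,"y": 0,"z": 0,"rx": 0,"ry": 0,"rz": -0.1,"gripper": 1},
    {"x": 0,"y": 0,"z": 0,"rx": 0,"ry": 0,"rz": -0.1,"gripper": 1}
  ]
}}

```text
t: 11.0
tcp_pos: [0.5059, 0.1362, 0.0555]
tcp_rot: [[0.557, 0.83, 0.0], [0.83, -0.557, 0.0], [0.0, 0.0, -1.0]]
ft_force: [-1.8, 0.9, 5.9]
finger_gap: 0.376
```

```bash
python3 st.py
```

```text
t 11.0 pos [0.5059 0.1362 0.0555] yaw 56.13 F [-1.8  0.9  5.9] Ftool [-0.3 -2.  -5.9] T [0.222 0.356 0.11 ] gap 0.376 q6 0.628 tau6 -0.727
```

Call:
{"fn": "servo_tool", "kwargs": {
  "increments": [
    {"x": 0,"y": 0,"z": 0,"rx": 0,"ry": 0,"rz": -0.1,"gripper": 1},
    {"x": 0,"y": 0,"z": 0,"rx": 0,"ry": 0,"rz": -0.1,"gripper": 1}
  ]
}}

```text
t: 11.2
tcp_pos: [0.506, 0.1362, 0.0555]
tcp_rot: [[0.472, 0.882, 0.0], [0.882, -0.472, 0.0], [0.0, 0.0, -1.0]]
ft_force: [-1.9, 1.4, 5.2]
finger_gap: 0.377
```

```bash
python3 st.py
```

```text
t 11.2 pos [0.506  0.1362 0.0555] yaw 61.84 F [-1.9  1.4  5.2] Ftool [ 0.3 -2.3 -5.2] T [ 0.154  0.286 -0.046] gap 0.377 q6 0.528 tau6 -0.854
```

Call:
{"fn": "servo_tool", "kwargs": {
  "increments": [
    {"x": 0,"y": 0,"z": 0,"rx": 0,"ry": 0,"rz": -0.1,"gripper": 1},
    {"x": 0,"y": 0,"z": 0,"rx": 0,"ry": 0,"rz": -0.2,"gripper": 1},
    {"x": 0,"y": 0,"z": 0,"rx": 0,"ry": 0,"rz": -0.3,"gripper": 1},
    {"x": 0,"y": 0,"z": 0,"rx": 0,"ry": 0,"rz": -0.3,"gripper": 1}
  ]
}}

```text
t: 11.6
tcp_pos: [0.5061, 0.1361, 0.0555]
tcp_rot: [[0.191, 0.982, 0.0], [0.982, -0.191, 0.0], [0.0, 0.0, -1.0]]
ft_force: [-1.3, -0.1, 5.1]
finger_gap: 0.37
```

```bash
python3 st.py
```

```text
t 11.6 pos [0.5061 0.1361 0.0555] yaw 78.98 F [-1.3 -0.1  5.1] Ftool [-0.3 -1.3 -5.1] T [0.134 0.31  0.116] gap 0.37 q6 0.229 tau6 -0.887
```

Call:
{"fn": "servo_tool", "kwargs": {
  "increments": [
    {"x": 0,"y": 0,"z": 0,"rx": 0,"ry": 0,"rz": -0.1,"gripper": 1},
    {"x": 0,"y": 0,"z": 0,"rx": 0,"ry": 0,"rz": -0.1,"gripper": 1}
  ]
}}

```text
t: 11.8
tcp_pos: [0.5061, 0.1362, 0.0555]
tcp_rot: [[0.093, 0.996, 0.001], [0.996, -0.093, 0.0], [0.0, 0.001, -1.0]]
ft_force: [-0.2, 0.9, 5.9]
finger_gap: 0.373
```

```bash
python3 st.py
```

```text
t 11.8 pos [0.5061 0.1362 0.0555] yaw 84.66 F [-0.2  0.9  5.9] Ftool [ 0.8 -0.3 -5.9] T [ 0.067  0.247 -0.054] gap 0.373 q6 0.13 tau6 -0.885
```

Call:
{"fn": "servo_tool", "kwargs": {
  "increments": [
    {"x": 0,"y": 0,"z": 0,"rx": 0,"ry": 0,"rz": -0.1,"gripper": 1},
    {"x": 0,"y": 0,"z": 0,"rx": 0,"ry": 0,"rz": -0.2,"gripper": 1},
    {"x": 0,"y": 0,"z": 0,"rx": 0,"ry": 0,"rz": -0.3,"gripper": 1},
    {"x": 0,"y": 0,"z": 0,"rx": 0,"ry": 0,"rz": -0.3,"gripper": 1}
  ]
}}

```text
t: 12.2
tcp_pos: [0.5062, 0.1361, 0.0555]
tcp_rot: [[-0.205, 0.979, 0.001], [0.979, 0.205, 0.0], [-0.0, 0.001, -1.0]]
ft_force: [-0.8, -0.4, 6.1]
finger_gap: 0.377
```

```bash
python3 st.py
```

```text
t 12.2 pos [0.5062 0.1361 0.0555] yaw 101.82 F [-0.8 -0.4  6.1] Ftool [-0.2 -0.9 -6.1] T [0.066 0.159 0.093] gap 0.377 q6 -0.17 tau6 -0.865
```

Call:
{"fn": "servo_tool", "kwargs": {
  "increments": [
    {"x": 0,"y": 0,"z": 0,"rx": 0,"ry": 0,"rz": -0.1,"gripper": 1},
    {"x": 0,"y": 0,"z": 0,"rx": 0,"ry": 0,"rz": -0.1,"gripper": 1}
  ]
}}

```text
t: 12.4
tcp_pos: [0.5063, 0.1361, 0.0555]
tcp_rot: [[-0.301, 0.954, 0.001], [0.954, 0.301, 0.0], [-0.0, 0.001, -1.0]]
ft_force: [-0.9, 1.2, 5.1]
finger_gap: 0.378
```

```bash
python3 st.py
```

```text
t 12.4 pos [0.5063 0.1361 0.0555] yaw 107.5 F [-0.9  1.2  5.1] Ftool [ 1.4 -0.5 -5.1] T [ 0.087  0.106 -0.034] gap 0.378 q6 -0.269 tau6 -0.878
```

Call:
{"fn": "servo_tool", "kwargs": {
  "increments": [
    {"x": 0,"y": 0,"z": 0,"rx": 0,"ry": 0,"rz": -0.1,"gripper": 1},
    {"x": 0,"y": 0,"z": 0,"rx": 0,"ry": 0,"rz": -0.2,"gripper": 1},
    {"x": 0,"y": 0,"z": 0,"rx": 0,"ry": 0,"rz": -0.3,"gripper": 1},
    {"x": 0,"y": 0,"z": 0,"rx": 0,"ry": 0,"rz": -0.4,"gripper": 1},
    {"x": 0,"y": 0,"z": 0,"rx": 0,"ry": 0,"rz": -0.5,"gripper": 1},
    {"x": 0,"y": 0,"z": 0,"rx": 0,"ry": 0,"rz": -0.5,"gripper": 1}
  ]
}}

```text
t: 13.0
tcp_pos: [0.5065, 0.1362, 0.0555]
tcp_rot: [[-0.72, 0.694, 0.001], [0.694, 0.72, 0.0], [-0.001, 0.001, -1.0]]
ft_force: [1.3, 1.5, 5.5]
finger_gap: 0.375
```

```bash
python3 st.py
```

```text
t 13.0 pos [0.5065 0.1362 0.0555] yaw 136.08 F [1.3 1.5 5.5] Ftool [ 0.1  2.1 -5.4] T [ 0.196  0.008 -0.056] gap 0.375 q6 -0.768 tau6 -1.056
```

Call:
{"fn": "servo_tool", "kwargs": {
  "increments": [
    {"x": 0,"y": 0,"z": 0,"rx": 0,"ry": 0,"rz": -0.1,"gripper": 1},
    {"x": 0,"y": 0,"z": 0,"rx": 0,"ry": 0,"rz": -0.1,"gripper": 1}
  ]
}}

```text
t: 13.2
tcp_pos: [0.5065, 0.1362, 0.0555]
tcp_rot: [[-0.786, 0.619, 0.002], [0.619, 0.786, 0.0], [-0.001, 0.001, -1.0]]
ft_force: [0.8, 1.9, 5.2]
finger_gap: 0.375
```

```bash
python3 st.py
```

```text
t 13.2 pos [0.5065 0.1362 0.0555] yaw 141.78 F [0.8 1.9 5.2] Ftool [ 0.6  2.  -5.2] T [ 0.231 -0.083  0.001] gap 0.375 q6 -0.867 tau6 -0.811
```

Call:
{"fn": "servo_tool", "kwargs": {
  "increments": [
    {"x": 0,"y": 0,"z": 0,"rx": 0,"ry": 0,"rz": -0.1,"gripper": 1},
    {"x": 0,"y": 0,"z": 0,"rx": 0,"ry": 0,"rz": -0.1,"gripper": 1}
  ]
}}

```text
t: 13.4
tcp_pos: [0.5065, 0.1363, 0.0555]
tcp_rot: [[-0.844, 0.537, 0.002], [0.537, 0.844, 0.0], [-0.001, 0.001, -1.0]]
ft_force: [1.3, 1.6, 5.1]
finger_gap: 0.378
```

```bash
python3 st.py
```

```text
t 13.4 pos [0.5065 0.1363 0.0555] yaw 147.51 F [1.3 1.6 5.1] Ftool [-0.2  2.1 -5.1] T [ 0.297 -0.126  0.043] gap 0.378 q6 -0.967 tau6 -0.765
```

Call:
{"fn": "servo_tool", "kwargs": {
  "increments": [
    {"x": 0,"y": 0,"z": 0,"rx": 0,"ry": 0,"rz": -0.13,"gripper": 1},
    {"x": 0,"y": 0,"z": 0,"rx": 0,"ry": 0,"rz": -0.13,"gripper": 1},
    {"x": 0,"y": 0,"z": 0,"rx": 0,"ry": 0,"rz": -0.13,"gripper": 1}
  ]
}}

```text
t: 13.7
tcp_pos: [0.5065, 0.1363, 0.0555]
tcp_rot: [[-0.905, 0.426, 0.002], [0.426, 0.905, 0.0], [-0.001, 0.001, -1.0]]
ft_force: [0.8, 1.7, 4.6]
finger_gap: 0.372
```

```bash
python3 st.py
```

```text
t 13.7 pos [0.5065 0.1363 0.0555] yaw 154.8 F [0.8 1.7 4.6] Ftool [-0.   1.9 -4.6] T [ 0.309 -0.056 -0.064] gap 0.372 q6 -1.095 tau6 -0.154
```

Call:
{"fn": "servo_tool", "kwargs": {
  "increments": [
    {"x": 0,"y": 0,"z": 0,"rx": 0,"ry": 0,"rz": 0,"gripper": 1}
  ]
}}

```text
t: 13.8
tcp_pos: [0.5066, 0.1363, 0.0555]
tcp_rot: [[-0.905, 0.426, 0.002], [0.426, 0.905, 0.001], [-0.001, 0.001, -1.0]]
ft_force: [0.4, 1.8, 4.8]
finger_gap: 0.381
```

```bash
python3 st.py
```

```text
t 13.8 pos [0.5066 0.1363 0.0555] yaw 154.79 F [0.4 1.8 4.8] Ftool [ 0.4  1.8 -4.8] T [ 0.332 -0.085 -0.073] gap 0.381 q6 -1.094 tau6 -0.076
```

Call:
{"fn": "servo_tool", "kwargs": {
  "increments": [
    {"x": 0,"y": 0,"z": 0,"rx": 0,"ry": 0,"rz": 0,"gripper": -0.2},
    {"x": 0,"y": 0,"z": 0,"rx": 0,"ry": 0,"rz": 0,"gripper": -0.2},
    {"x": 0,"y": 0,"z": 0,"rx": 0,"ry": 0,"rz": 0,"gripper": -0.2},
    {"x": 0,"y": 0,"z": 0,"rx": 0,"ry": 0,"rz": 0,"gripper": -0.2},
    {"x": 0,"y": 0,"z": -0.03,"rx": 0,"ry": 0,"rz": 0,"gripper": -0.2},
    {"x": 0,"y": 0,"z": -0.075,"rx": 0,"ry": 0,"rz": 0,"gripper": -0.2},
    {"x": 0,"y": 0,"z": -0.12,"rx": 0,"ry": 0,"rz": 0,"gripper": -0.2},
    {"x": 0,"y": 0,"z": -0.12,"rx": 0,"ry": 0,"rz": 0,"gripper": -0.2},
    {"x": 0,"y": 0,"z": -0.12,"rx": 0,"ry": 0,"rz": 0,"gripper": 0.9}
  ]
}}

```text
t: 14.7
tcp_pos: [0.506, 0.1361, 0.1756]
tcp_rot: [[-0.907, 0.422, 0.001], [0.422, 0.907, 0.0], [-0.001, 0.001, -1.0]]
ft_force: [-1.1, -1.0, -0.2]
finger_gap: 0.448
```

```bash
python3 st.py
python3 - <<'E'
from h import *
p=manip.read_camera('wrist'); save(p,'w6.png')
for x in manip.spot_point(p,'handle_end')[:2]: print(np.round(x['conf'],2),np.round(x['location'],1),np.round(atz(p,x['location'],.052),4))
for d in ('top','side'):
    p=manip.read_camera(d); save(p,d+'6.png')
    for x in manip.spot_point(p,'handle_end')[:2]: print(d,np.round(x['conf'],2),np.round(x['location'],1),np.round(atz(p,x['location'],.052),4))
E
```

```text
t 14.7 pos [0.506  0.1361 0.1756] yaw 155.07 F [-1.1 -1.  -0.2] Ftool [ 0.5 -1.3  0.2] T [0.001 0.002 0.024] gap 0.448 q6 -1.099 tau6 0.003
0.56 [194.6 302.6] [0.5626 0.0224 0.052 ]
top 0.67 [329.2 174.6] [0.5696 0.0182 0.052 ]
side 0.72 [304.9 249.2] [0.5682 0.0175 0.052 ]
```

View pics/w6.png

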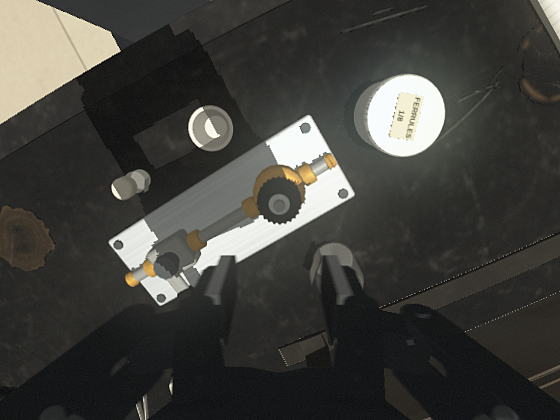

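Run:
```python
from h import *
p=manip.read_camera('top')
for z in (.1,.2,.3): print([np.round(atz(p,u,z)[:2],3).tolist() for u in ((283,140),(320,133),(360,135))])
s=manip.read_camera('side')
for z in (.1,.2,.3): print(np.round(proj(s,[.62,.0,z]),0),np.round(proj(s,[.66,.05,z]),0))
```

```text
[[0.636, 0.115], [0.648, 0.038], [0.641, -0.044]]
[[0.606, 0.114], [0.617, 0.047], [0.61, -0.025]]
[[0.577, 0.113], [0.586, 0.055], [0.58, -0.006]]
[337. 231.] [355. 218.]
[342. 178.] [361. 167.]
[348. 118.] [367. 110.]
```

View pics/side6.png

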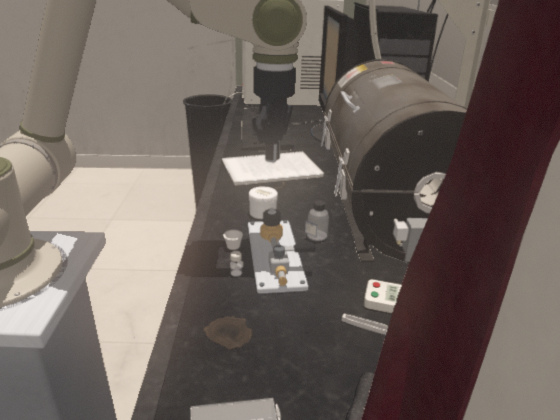

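Call:
{"fn": "servo_tool", "kwargs": {
  "increments": [
    {"x": -0.044,"y": -0.025,"z": 0,"rx": 0,"ry": 0,"rz": -0.14,"gripper": 1},
    {"x": -0.087,"y": -0.05,"z": 0,"rx": 0,"ry": 0,"rz": -0.28,"gripper": 1},
    {"x": -0.087,"y": -0.05,"z": 0,"rx": 0,"ry": 0,"rz": -0.42,"gripper": 1},
    {"x": -0.087,"y": -0.05,"z": 0,"rx": 0,"ry": 0,"rz": -0.546,"gripper": 1},
    {"x": -0.087,"y": -0.05,"z": 0.03,"rx": 0,"ry": 0,"rz": -0.546,"gripper": 1},
    {"x": -0.087,"y": -0.05,"z": 0.05,"rx": 0,"ry": 0,"rz": -0.546,"gripper": 1},
    {"x": -0.087,"y": -0.05,"z": 0.05,"rx": 0,"ry": 0,"rz": -0.546,"gripper": 1}
  ]
}}

```text
t: 15.8
tcp_pos: [0.5624, 0.0541, 0.1225]
tcp_rot: [[-0.994, -0.111, -0.006], [-0.111, 0.994, 0.001], [0.006, 0.001, -1.0]]
ft_force: [-0.7, 0.0, -0.5]
finger_gap: -0.001
```

```bash
python3 st.py
python3 - <<'E'
from h import *
p=manip.read_camera('wrist'); save(p,'w7.png')
o=manip.get_obs();print(proj(p,list(o['tcp_pos'][:2])+[.052]), proj(p,[.5654,.022,.052]))
p=manip.read_camera('side'); 
cv2.imwrite('pics/s7c.png',cv2.resize(p['color'][120:280,220:400,::-1],None,fx=4,fy=3.75,interpolation=cv2.INTER_CUBIC))
E
```

```text
t 15.8 pos [0.5624 0.0541 0.1225] yaw -173.64 F [-0.7  0.  -0.5] Ftool [0.7 0.1 0.5] T [-0.009  0.006 -0.005] gap -0.001 q6 -1.795 tau6 -0.005
[278.15689663 223.7163218 ] [231.65301306 221.62194377]
```

View pics/w7.png

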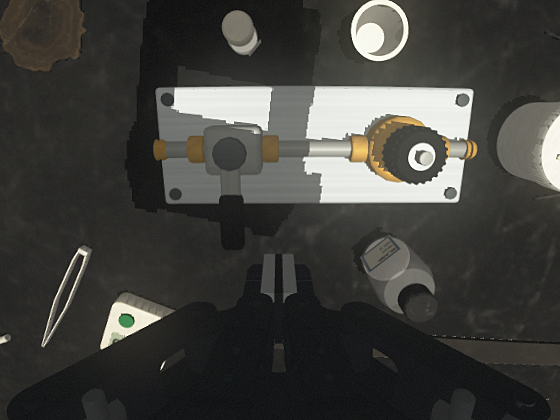

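View pics/s7c.png

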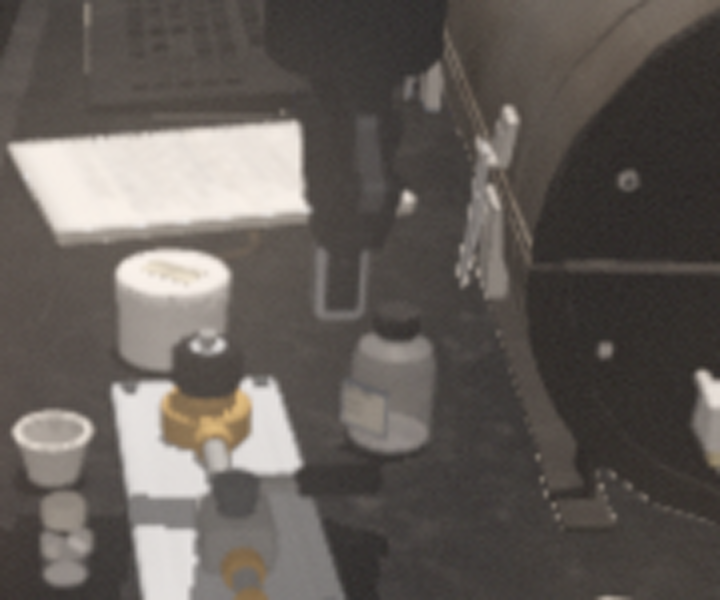

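Call:
{"fn": "servo_tool", "kwargs": {
  "increments": [
    {"x": 0,"y": 0,"z": 0.03,"rx": 0,"ry": 0,"rz": 0,"gripper": 1},
    {"x": 0,"y": 0,"z": 0.055,"rx": 0,"ry": 0,"rz": 0,"gripper": 1},
    {"x": 0,"y": 0,"z": 0.069,"rx": 0,"ry": 0,"rz": 0,"gripper": 1},
    {"x": 0,"y": 0,"z": 0.069,"rx": 0,"ry": 0,"rz": 0,"gripper": 1},
    {"x": 0,"y": 0,"z": 0.069,"rx": 0,"ry": 0,"rz": 0,"gripper": 1}
  ]
}}

```text
t: 16.4
tcp_pos: [0.5646, 0.054, 0.0575]
tcp_rot: [[-0.994, -0.111, 0.002], [-0.111, 0.994, -0.0], [-0.002, -0.0, -1.0]]
ft_force: [-0.2, 0.4, 0.3]
finger_gap: -0.0
```

```bash
python3 st.py
cat > arc.py <<'E'
from h import *
import sys
# targets in tool frame at current pose for lever angle a(deg, 0=shut), offset d tangential, radius r
A=np.array([.5197,.0169]);th=.1117
def tgt(a,d,r=.048,A=A):
    g=th-np.radians(a); e=np.array([np.cos(g),np.sin(g)]); t=np.array([-np.sin(g),np.cos(g)])
    return A+r*e+d*t
o=manip.get_obs();R=np.array(o['tcp_rot'])
yaw=np.degrees(np.arctan2(R[1,0],R[0,0]))%360
d=float(sys.argv[1])
for a in map(float,sys.argv[2:]):
    w=tgt(a,d)-o['tcp_pos'][:2]; v=R[:2,:2].T@w
    print(a,np.round(v,4),'rz',round(np.radians(yaw-(186.4-a)),3))
E
python3 arc.py .0225 0 10 20 30 40 50 60 70 80 90
```

```text
t 16.4 pos [0.5646 0.054  0.0575] yaw -173.63 F [-0.2  0.4  0.3] Ftool [ 0.2  0.5 -0.3] T [ 0.021 -0.011  0.013] gap -0.0 q6 -1.795 tau6 0.0
0.0 [ 0.0008 -0.0094] rz -0.0
10.0 [-0.0024 -0.018 ] rz 0.174
20.0 [-0.004  -0.0271] rz 0.349
30.0 [-0.004  -0.0364] rz 0.523
40.0 [-0.0025 -0.0455] rz 0.698
50.0 [ 0.0007 -0.0542] rz 0.872
60.0 [ 0.0053 -0.0622] rz 1.047
70.0 [ 0.0112 -0.0693] rz 1.221
80.0 [ 0.0183 -0.0752] rz 1.396
90.0 [ 0.0263 -0.0799] rz 1.57
```

Call:
{"fn": "servo_tool", "kwargs": {
  "increments": [
    {"x": 0.0008,"y": -0.0094,"z": 0,"rx": 0,"ry": 0,"rz": 0,"gripper": 1},
    {"x": -0.001,"y": -0.014,"z": 0,"rx": 0,"ry": 0,"rz": 0.09,"gripper": 1},
    {"x": -0.0024,"y": -0.018,"z": 0,"rx": 0,"ry": 0,"rz": 0.174,"gripper": 1},
    {"x": -0.0034,"y": -0.0225,"z": 0,"rx": 0,"ry": 0,"rz": 0.26,"gripper": 1},
    {"x": -0.004,"y": -0.0271,"z": 0,"rx": 0,"ry": 0,"rz": 0.349,"gripper": 1},
    {"x": -0.004,"y": -0.0271,"z": 0,"rx": 0,"ry": 0,"rz": 0.349,"gripper": 1}
  ]
}}

```text
t: 17.0
tcp_pos: [0.5715, 0.0265, 0.0573]
tcp_rot: [[-0.971, 0.237, 0.002], [0.237, 0.971, -0.001], [-0.002, 0.0, -1.0]]
ft_force: [-0.3, 0.5, 0.3]
finger_gap: -0.0
```

```bash
python3 st.py; python3 arc.py .0225 20 30 40 50 60 70 80 90;python3 - <<'E'
from h import *
p=manip.read_camera('wrist'); save(p,'w8.png')
E
```

```text
t 17.0 pos [0.5715 0.0265 0.0573] yaw 166.29 F [-0.3  0.5  0.3] Ftool [ 0.4  0.4 -0.3] T [-0.001 -0.054  0.034] gap -0.0 q6 -1.492 tau6 0.845
20.0 [0.0001 0.001 ] rz -0.002
30.0 [-0.0031 -0.0077] rz 0.173
40.0 [-0.0048 -0.0168] rz 0.347
50.0 [-0.0048 -0.026 ] rz 0.522
60.0 [-0.0032 -0.0351] rz 0.696
70.0 [-0.0001 -0.0438] rz 0.871
80.0 [ 0.0045 -0.0518] rz 1.045
90.0 [ 0.0104 -0.0589] rz 1.22
```

View pics/w8.png

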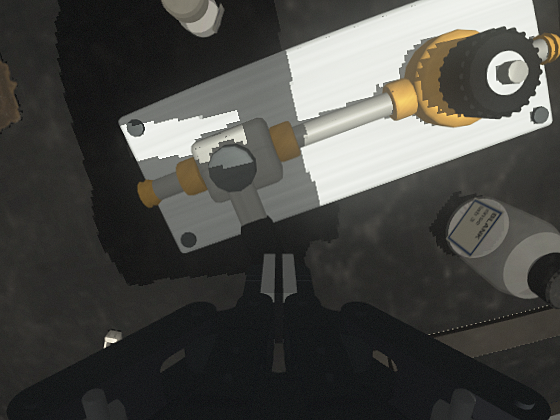

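Run:
```python
from h import *
p=manip.read_camera('top')
a=cv2.resize(p['color'][130:250,240:380,::-1],None,fx=4,fy=4,interpolation=cv2.INTER_CUBIC)
p=manip.read_camera('side')
b=cv2.resize(p['color'][180:300,230:370,::-1],None,fx=4,fy=4,interpolation=cv2.INTER_CUBIC)
cv2.imwrite('pics/t9.png',a);cv2.imwrite('pics/s9.png',b)
print(proj(p,[.5715,.0265,.045]))
p=manip.read_camera('wrist')
for a in (0,20):
  g=.1117-np.radians(a); e=np.array([np.cos(g),np.sin(g)])
  print(a,[np.round(proj(p,list(np.array([.5197,.0169])+r*e)+[.055])).tolist() for r in (0,.026,.046,.066)])
print(np.round(proj(p,[.5715,.0265,.0383])))
```

```text
[306.1995646  249.82930049]
0 [[230.0, 173.0], [251.0, 224.0], [266.0, 260.0], [280.0, 294.0]]
20 [[230.0, 173.0], [233.0, 227.0], [234.0, 265.0], [236.0, 300.0]]
[278. 255.]
```

View pics/s9.png

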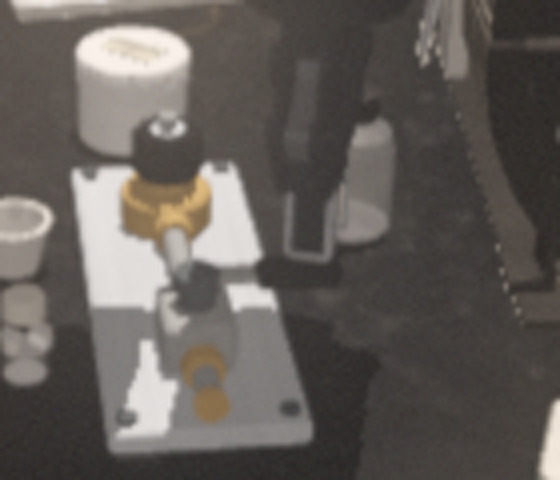

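View pics/t9.png

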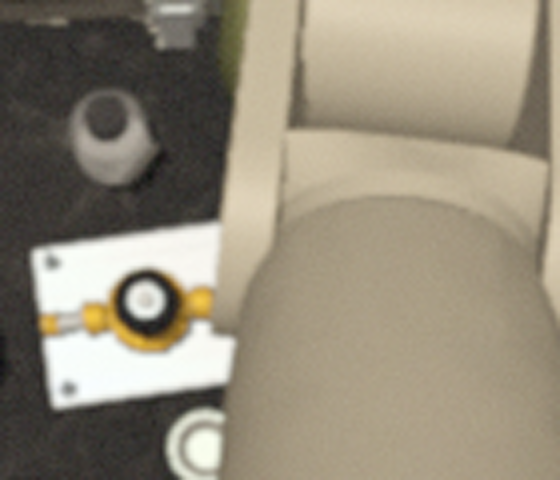

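Run:
```python
from h import *
p=manip.read_camera('side')
for z in (.09,.1035,.11,.12): print(z,np.round(proj(p,[.5624,.0541,z]),1),np.round(proj(p,[.5624,.04,z]),1))
for z in (.0383,.045,.055,.06): print(z,np.round(proj(p,[.5715,.0265,z]),1),np.round(proj(p,[.5715,.012,z]),1))
print('lever',np.round(proj(p,[.5654,.022,.059]),1),np.round(proj(p,[.5654,.014,.046]),1))
```

```text
0.09 [301.5 220.9] [302.  224.6]
0.1035 [301.9 214.4] [302.3 218.1]
0.11 [302.1 211.2] [302.5 214.9]
0.12 [302.3 206.3] [302.8 209.9]
0.0383 [306.  252.9] [306.5 257.3]
0.045 [306.2 249.8] [306.7 254.2]
0.055 [306.5 245.2] [307.  249.4]
0.06 [306.6 242.8] [307.2 247.1]
lever [303.4 244.5] [303.3 253. ]
```

Run:
```python
from h import *
p=manip.read_camera('wrist');o=manip.get_obs();R=np.array(o['tcp_rot'])
for d in (-.005,0,.01,.019,.025):
  print(d,[np.round(proj(p,np.array(o['tcp_pos'])+R@np.array([x,0,d])),0).tolist() for x in (-.011,0,.011)])
i=p['color'][180:330,190:370,::-1].astype(float); i=np.clip((i/255)**.45*255,0,255).astype(np.uint8)
cv2.imwrite('pics/w10.png',cv2.resize(i,None,fx=4,fy=4,interpolation=cv2.INTER_CUBIC))
p=manip.read_camera('side');i=p['color'][200:280,270:350,::-1].astype(float); i=np.clip((i/255)**.45*255,0,255).astype(np.uint8)
cv2.imwrite('pics/s10.png',cv2.resize(i,None,fx=7,fy=7,interpolation=cv2.INTER_CUBIC))
```

```text
-0.005 [[280.0, 294.0], [280.0, 274.0], [280.0, 253.0]]
0 [[280.0, 289.0], [280.0, 269.0], [280.0, 248.0]]
0.01 [[279.0, 279.0], [280.0, 260.0], [280.0, 240.0]]
0.019 [[279.0, 271.0], [279.0, 253.0], [279.0, 234.0]]
0.025 [[279.0, 266.0], [279.0, 248.0], [279.0, 230.0]]
```

View pics/w10.png

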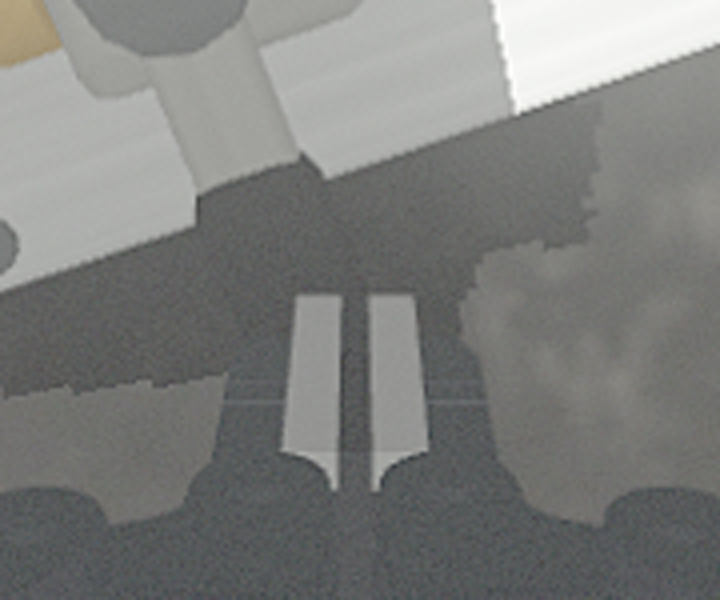

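View pics/s10.png

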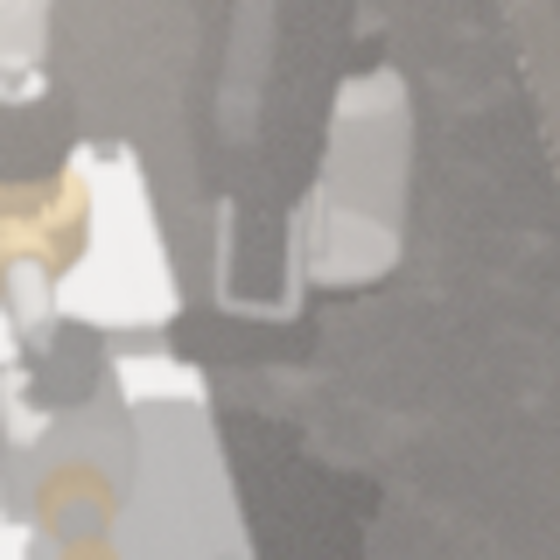

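```bash
python3 arc.py .034 0
```

```text
0.0 [0.0136 0.0259] rz -0.349
```

Call:
{"fn": "servo_tool", "kwargs": {
  "increments": [
    {"x": 0,"y": 0,"z": -0.015,"rx": 0,"ry": 0,"rz": 0,"gripper": 1},
    {"x": 0.007,"y": 0.013,"z": -0.015,"rx": 0,"ry": 0,"rz": -0.12,"gripper": 1},
    {"x": 0.0136,"y": 0.0259,"z": -0.015,"rx": 0,"ry": 0,"rz": -0.24,"gripper": 1},
    {"x": 0.0136,"y": 0.0259,"z": -0.015,"rx": 0,"ry": 0,"rz": -0.349,"gripper": 1},
    {"x": 0.0136,"y": 0.0259,"z": 0,"rx": 0,"ry": 0,"rz": -0.349,"gripper": 1},
    {"x": 0.0136,"y": 0.0259,"z": 0.015,"rx": 0,"ry": 0,"rz": -0.349,"gripper": 1},
    {"x": 0.0136,"y": 0.0259,"z": 0.015,"rx": 0,"ry": 0,"rz": -0.349,"gripper": 1}
  ]
}}

```text
t: 18.05
tcp_pos: [0.5627, 0.0562, 0.0396]
tcp_rot: [[-0.994, -0.112, -0.003], [-0.112, 0.994, 0.0], [0.003, 0.001, -1.0]]
ft_force: [0.2, -0.3, 0.5]
finger_gap: -0.0
```

```bash
python3 st.py;python3 - <<'E'
from h import *
p=manip.read_camera('side');i=p['color'][180:280,260:360,::-1].astype(float); i=np.clip((i/255)**.45*255,0,255).astype(np.uint8)
cv2.imwrite('pics/s11.png',cv2.resize(i,None,fx=6,fy=6,interpolation=cv2.INTER_CUBIC))
o=manip.get_obs()
for d in (0,.019): print(proj(p,np.array(o['tcp_pos'])-[0,.012,d]))
p=manip.read_camera('wrist');i=p['color'][:,:,::-1].astype(float); i=np.clip((i/255)**.5*255,0,255).astype(np.uint8)
cv2.imwrite('pics/w11.png',i)
E
```

```text
t 18.05 pos [0.5627 0.0562 0.0396] yaw -173.59 F [ 0.2 -0.3  0.5] Ftool [-0.1 -0.3 -0.5] T [-0.008 -0.007  0.018] gap -0.0 q6 -1.792 tau6 -0.006
[301.0520424  246.66888519]
[300.57227955 255.24662579]
```

View pics/s11.png

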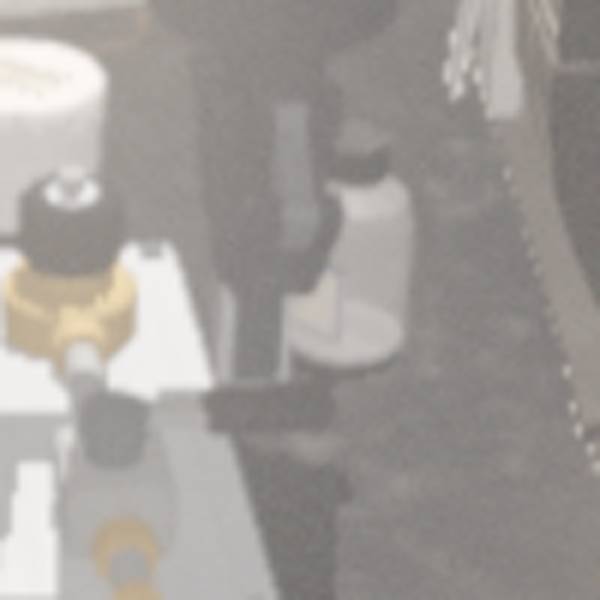

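View pics/w11.png

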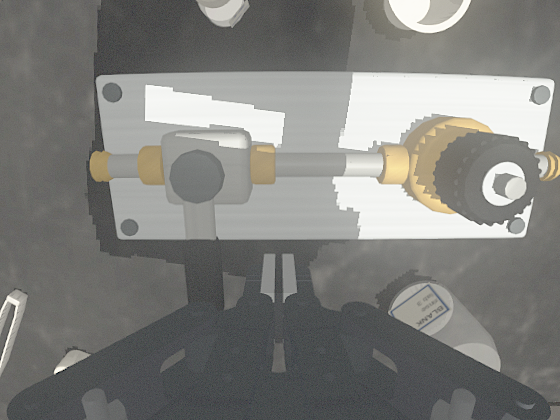

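```bash
python3 arc.py .0235 0 10 20 30 40
```

```text
0.0 [ 0.0002 -0.0105] rz -0.0
10.0 [-0.0032 -0.0191] rz 0.174
20.0 [-0.005  -0.0283] rz 0.349
30.0 [-0.0052 -0.0376] rz 0.524
40.0 [-0.0037 -0.0468] rz 0.698
```

Call:
{"fn": "servo_tool", "kwargs": {
  "increments": [
    {"x": 0,"y": -0.0105,"z": -0.001,"rx": 0,"ry": 0,"rz": 0,"gripper": 1},
    {"x": -0.0015,"y": -0.015,"z": -0.001,"rx": 0,"ry": 0,"rz": 0.09,"gripper": 1},
    {"x": -0.0032,"y": -0.0191,"z": -0.001,"rx": 0,"ry": 0,"rz": 0.174,"gripper": 1},
    {"x": -0.0032,"y": -0.0191,"z": -0.001,"rx": 0,"ry": 0,"rz": 0.174,"gripper": 1}
  ]
}}

```text
t: 18.55
tcp_pos: [0.5695, 0.0364, 0.0429]
tcp_rot: [[-0.998, 0.064, 0.001], [0.064, 0.998, -0.0], [-0.001, -0.0, -1.0]]
ft_force: [-0.3, -0.5, 1.0]
finger_gap: -0.003
```

```bash
python3 st.py;python3 - <<'E'
from h import *
p=manip.read_camera('side');i=p['color'][180:280,260:360,::-1].astype(float); i=np.clip((i/255)**.45*255,0,255).astype(np.uint8)
cv2.imwrite('pics/s12.png',cv2.resize(i,None,fx=6,fy=6,interpolation=cv2.INTER_CUBIC))
E
python3 arc.py .0235 10 20 30 40 50 60 70 80
```

```text
t 18.55 pos [0.5695 0.0364 0.0429] yaw 176.32 F [-0.3 -0.5  1. ] Ftool [ 0.2 -0.5 -1. ] T [0.079 0.052 0.014] gap -0.003 q6 -1.65 tau6 0.81
10.0 [0.0003 0.0007] rz 0.001
20.0 [-0.003 -0.008] rz 0.176
30.0 [-0.0048 -0.0171] rz 0.35
40.0 [-0.005  -0.0264] rz 0.525
50.0 [-0.0035 -0.0356] rz 0.699
60.0 [-0.0005 -0.0444] rz 0.874
70.0 [ 0.004  -0.0526] rz 1.048
80.0 [ 0.0099 -0.0598] rz 1.223
```

View pics/s12.png

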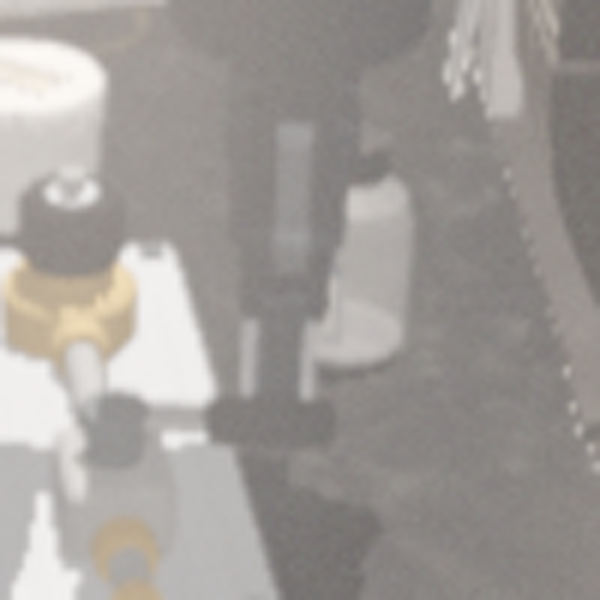

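Call:
{"fn": "servo_tool", "kwargs": {
  "increments": [
    {"x": -0.0014,"y": -0.004,"z": 0,"rx": 0,"ry": 0,"rz": 0.09,"gripper": 1},
    {"x": -0.003,"y": -0.008,"z": 0,"rx": 0,"ry": 0,"rz": 0.176,"gripper": 1},
    {"x": -0.004,"y": -0.0125,"z": 0,"rx": 0,"ry": 0,"rz": 0.26,"gripper": 1},
    {"x": -0.0048,"y": -0.0171,"z": 0,"rx": 0,"ry": 0,"rz": 0.35,"gripper": 1},
    {"x": -0.005,"y": -0.0217,"z": 0,"rx": 0,"ry": 0,"rz": 0.44,"gripper": 1},
    {"x": -0.005,"y": -0.0264,"z": 0,"rx": 0,"ry": 0,"rz": 0.525,"gripper": 1},
    {"x": -0.005,"y": -0.0264,"z": 0,"rx": 0,"ry": 0,"rz": 0.525,"gripper": 1}
  ]
}}

```text
t: 19.3
tcp_pos: [0.5725, 0.0102, 0.0426]
tcp_rot: [[-0.833, 0.554, 0.001], [0.554, 0.833, -0.0], [-0.001, 0.0, -1.0]]
ft_force: [0.3, 0.2, 0.4]
finger_gap: 0.006
```

```bash
python3 st.py;python3 - <<'E'
from h import *
p=manip.read_camera('side');i=p['color'][180:280,260:360,::-1].astype(float); i=np.clip((i/255)**.45*255,0,255).astype(np.uint8)
cv2.imwrite('pics/s13.png',cv2.resize(i,None,fx=6,fy=6,interpolation=cv2.INTER_CUBIC))
E
python3 arc.py .0235 40 50 60 70 80 90 95
```

```text
t 19.3 pos [0.5725 0.0102 0.0426] yaw 146.37 F [0.3 0.2 0.4] Ftool [-0.1  0.4 -0.4] T [-0.008 -0.01   0.014] gap 0.006 q6 -1.173 tau6 0.8
40.0 [-0.0005 -0.0003] rz 0.002
50.0 [-0.0038 -0.009 ] rz 0.176
60.0 [-0.0056 -0.0181] rz 0.351
70.0 [-0.0057 -0.0274] rz 0.525
80.0 [-0.0043 -0.0366] rz 0.7
90.0 [-0.0013 -0.0454] rz 0.874
95.0 [ 0.0008 -0.0496] rz 0.962
```

View pics/s13.png

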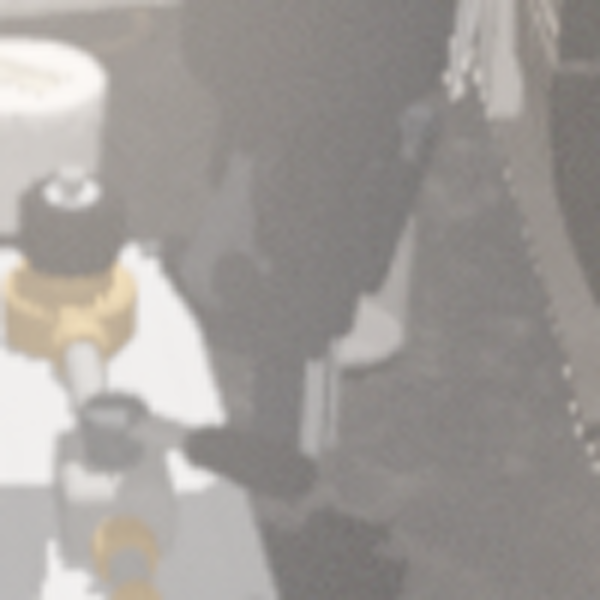

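Call:
{"fn": "servo_tool", "kwargs": {
  "increments": [
    {"x": -0.002,"y": -0.0045,"z": 0,"rx": 0,"ry": 0,"rz": 0.09,"gripper": 1},
    {"x": -0.0038,"y": -0.009,"z": 0,"rx": 0,"ry": 0,"rz": 0.176,"gripper": 1},
    {"x": -0.0048,"y": -0.0135,"z": 0,"rx": 0,"ry": 0,"rz": 0.26,"gripper": 1},
    {"x": -0.0056,"y": -0.0181,"z": 0,"rx": 0,"ry": 0,"rz": 0.351,"gripper": 1},
    {"x": -0.0057,"y": -0.0228,"z": 0,"rx": 0,"ry": 0,"rz": 0.44,"gripper": 1},
    {"x": -0.0057,"y": -0.0274,"z": 0,"rx": 0,"ry": 0,"rz": 0.525,"gripper": 1},
    {"x": -0.005,"y": -0.032,"z": 0,"rx": 0,"ry": 0,"rz": 0.61,"gripper": 1},
    {"x": -0.0043,"y": -0.0366,"z": 0,"rx": 0,"ry": 0,"rz": 0.7,"gripper": 1},
    {"x": -0.0043,"y": -0.0366,"z": 0,"rx": 0,"ry": 0,"rz": 0.7,"gripper": 1}
  ]
}}

```text
t: 20.25
tcp_pos: [0.5555, -0.0223, 0.0423]
tcp_rot: [[-0.281, 0.96, 0.0], [0.96, 0.281, -0.0], [-0.0, 0.0, -1.0]]
ft_force: [0.0, 0.1, -0.5]
finger_gap: 0.001
```

```bash
python3 st.py;python3 - <<'E'
from h import *
p=manip.read_camera('side');i=p['color'][180:280,260:360,::-1].astype(float); i=np.clip((i/255)**.45*255,0,255).astype(np.uint8)
cv2.imwrite('pics/s14.png',cv2.resize(i,None,fx=6,fy=6,interpolation=cv2.INTER_CUBIC))
E
python3 arc.py .0235 80 85 90 95 100;  python3 arc.py .0175 80 85 90 95 100
```

```text
t 20.25 pos [ 0.5555 -0.0223  0.0423] yaw 106.33 F [ 0.   0.1 -0.5] Ftool [0.1 0.1 0.5] T [0.007 0.017 0.02 ] gap 0.001 q6 -0.538 tau6 0.849
80.0 [-0.0004  0.0001] rz 0.001
85.0 [-0.0022 -0.0042] rz 0.088
90.0 [-0.0037 -0.0086] rz 0.176
95.0 [-0.0048 -0.0131] rz 0.263
100.0 [-0.0055 -0.0177] rz 0.35
80.0 [-0.0004 -0.0059] rz 0.001
85.0 [-0.0017 -0.0101] rz 0.088
90.0 [-0.0027 -0.0145] rz 0.176
95.0 [-0.0032 -0.0189] rz 0.263
100.0 [-0.0034 -0.0234] rz 0.35
```

View pics/s14.png

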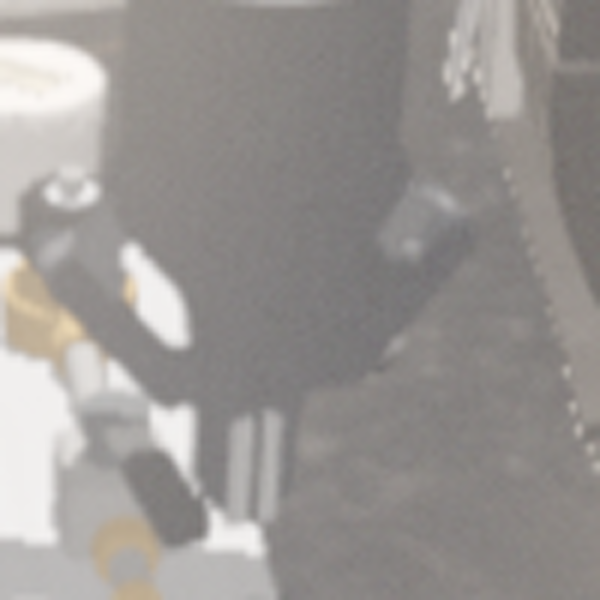

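Call:
{"fn": "servo_tool", "kwargs": {
  "increments": [
    {"x": -0.002,"y": -0.005,"z": 0,"rx": 0,"ry": 0,"rz": 0.09,"gripper": 1},
    {"x": -0.0035,"y": -0.009,"z": 0,"rx": 0,"ry": 0,"rz": 0.176,"gripper": 1},
    {"x": -0.003,"y": -0.0125,"z": 0,"rx": 0,"ry": 0,"rz": 0.176,"gripper": 1},
    {"x": -0.003,"y": -0.0125,"z": 0,"rx": 0,"ry": 0,"rz": 0.176,"gripper": 1}
  ]
}}

```text
t: 20.7
tcp_pos: [0.5465, -0.0283, 0.0426]
tcp_rot: [[-0.112, 0.994, 0.006], [0.994, 0.112, -0.0], [-0.001, 0.006, -1.0]]
ft_force: [9.4, 2.8, -4.0]
finger_gap: 0.004
```

```bash
python3 st.py;python3 - <<'E'
from h import *
p=manip.read_camera('side');i=p['color'][180:280,260:360,::-1].astype(float); i=np.clip((i/255)**.45*255,0,255).astype(np.uint8)
cv2.imwrite('pics/s15.png',cv2.resize(i,None,fx=6,fy=6,interpolation=cv2.INTER_CUBIC))
E
python3 arc.py .0175 90
```

```text
t 20.7 pos [ 0.5465 -0.0283  0.0426] yaw 96.41 F [ 9.4  2.8 -4. ] Ftool [1.8 9.6 4. ] T [ 0.465 -1.576 -0.04 ] gap 0.004 q6 -0.382 tau6 0.016
90.0 [-0.0001 -0.0042] rz 0.0
```

View pics/s15.png

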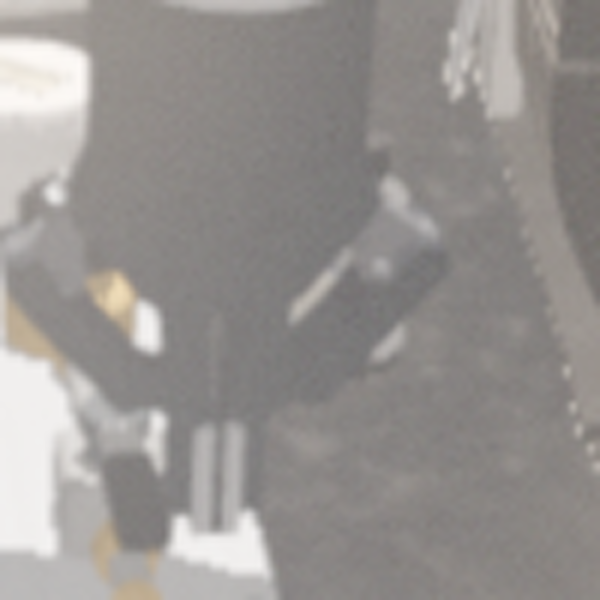

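Call:
{"fn": "servo_tool", "kwargs": {
  "increments": [
    {"x": 0,"y": -0.001,"z": 0,"rx": 0,"ry": 0,"rz": 0,"gripper": 1},
    {"x": 0,"y": -0.001,"z": 0,"rx": 0,"ry": 0,"rz": 0,"gripper": 1}
  ]
}}

```text
t: 20.95
tcp_pos: [0.5464, -0.0283, 0.0427]
tcp_rot: [[-0.112, 0.994, 0.007], [0.994, 0.112, -0.0], [-0.001, 0.007, -1.0]]
ft_force: [12.5, 4.6, -5.5]
finger_gap: -0.001
```

```bash
python3 st.py
```

```text
t 20.95 pos [ 0.5464 -0.0283  0.0427] yaw 96.43 F [12.5  4.6 -5.5] Ftool [ 3.2 12.9  5.6] T [ 0.716 -2.082 -0.024] gap -0.001 q6 -0.383 tau6 -0.039
```

Call:
{"fn": "servo_tool", "kwargs": {
  "increments": [
    {"x": 0,"y": 0.015,"z": 0,"rx": 0,"ry": 0,"rz": 0,"gripper": 1},
    {"x": 0,"y": 0.02,"z": -0.02,"rx": 0,"ry": 0,"rz": 0,"gripper": 1},
    {"x": 0,"y": 0.02,"z": -0.06,"rx": 0,"ry": 0,"rz": 0,"gripper": 1},
    {"x": 0,"y": 0.02,"z": -0.11,"rx": 0,"ry": 0,"rz": 0,"gripper": 1},
    {"x": 0,"y": -0.03,"z": -0.14,"rx": 0,"ry": 0,"rz": 0,"gripper": 1},
    {"x": -0.05,"y": -0.05,"z": -0.14,"rx": 0,"ry": 0,"rz": 0,"gripper": 1},
    {"x": -0.1,"y": -0.07,"z": -0.14,"rx": 0,"ry": 0,"rz": 0,"gripper": 1},
    {"x": -0.15,"y": -0.09,"z": -0.14,"rx": 0,"ry": 0,"rz": 0,"gripper": 1},
    {"x": -0.2,"y": -0.11,"z": -0.14,"rx": 0,"ry": 0,"rz": 0,"gripper": 1},
    {"x": -0.2,"y": -0.11,"z": -0.14,"rx": 0,"ry": 0,"rz": 0,"gripper": 1}
  ]
}}

```text
t: 21.95
tcp_pos: [0.4541, -0.2428, 0.1821]
tcp_rot: [[-0.109, 0.994, -0.0], [0.994, 0.109, -0.001], [-0.001, -0.001, -1.0]]
ft_force: [-0.8, 0.8, -0.2]
finger_gap: -0.003
```

```bash
python3 st.py;python3 - <<'E'
from h import *
for c,(x,y) in dict(top=(220,130),side=(210,160)).items():
    p=manip.read_camera(c); i=p['color'][y:y+140,x:x+170,::-1].astype(float); i=np.clip((i/255)**.6*255,0,255).astype(np.uint8)
    cv2.imwrite(f'pics/{c}16.png',cv2.resize(i,None,fx=4,fy=4,interpolation=cv2.INTER_CUBIC))
    for q,z in dict(handle_end=.052,bottle=0,vial=0,cup=0,tin=0).items():
        for r in manip.spot_point(p,q)[:1]: print(c,q,round(r['conf'],2),np.round(r['location'],1),np.round(atz(p,r['location'],z),4))
E
```

```text
t 21.95 pos [ 0.4541 -0.2428  0.1821] yaw 96.26 F [-0.8  0.8 -0.2] Ftool [ 0.9 -0.7  0.2] T [-0.001 -0.004 -0.011] gap -0.003 q6 -0.83 tau6 -0.099
top handle_end 0.72 [349.8 192.2] [ 0.5298 -0.0238  0.052 ]
top bottle 0.63 [269.4 166.4] [0.6041 0.1484 0.    ]
top vial 0.58 [330.9 233.4] [0.4464 0.0152 0.    ]
top cup 0.65 [287.3 244.2] [0.4254 0.1132 0.    ]
top tin 0.92 [224.7 218.1] [0.4883 0.2528 0.    ]
side handle_end 0.76 [282.9 263.2] [ 0.5275 -0.0284  0.052 ]
side bottle 0.98 [316.2 235.4] [ 0.6037  0.1555 -0.    ]
side vial 0.42 [235.7 272.6] [0.4427 0.0156 0.    ]
side tin 0.6 [262.3 213.9] [0.4877 0.2492 0.    ]
```

View pics/top16.png

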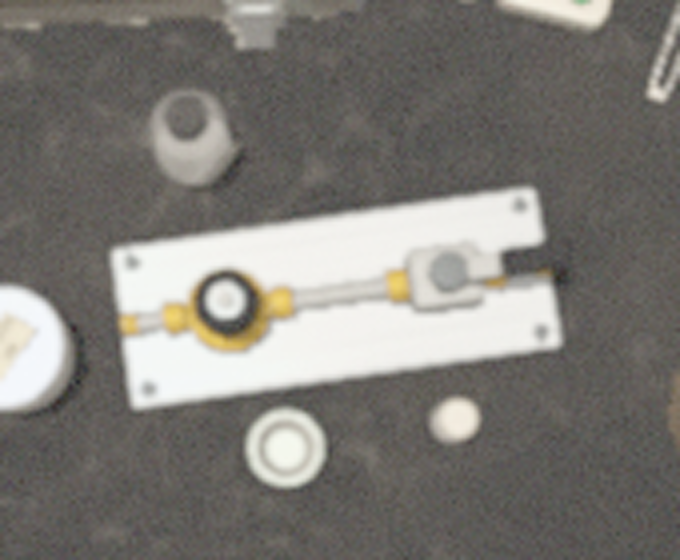

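View pics/side16.png

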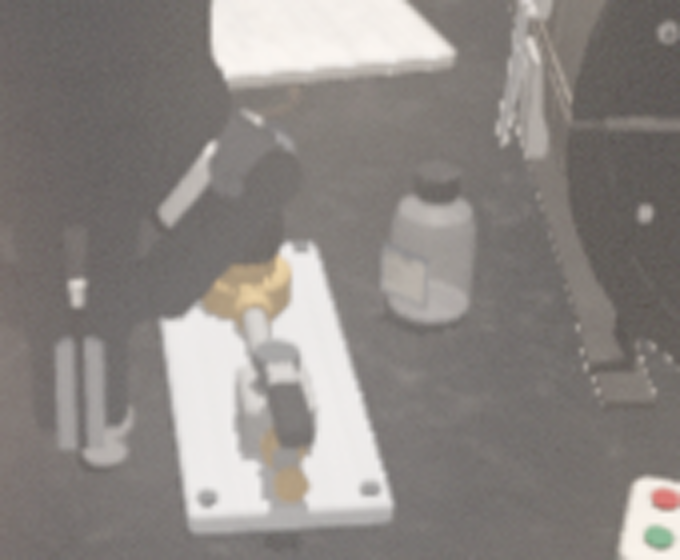

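Run:
```python
from h import *
p=manip.read_camera('top')
i=p['color'][180:215,320:370,::-1].astype(float); i=np.clip((i/255)**.6*255,0,255).astype(np.uint8)
A=np.array([.5197,.0169])
im=cv2.resize(i,None,fx=14,fy=14,interpolation=cv2.INTER_CUBIC)
for a,col in ((90,(0,0,255)),(80,(0,255,0))):
  g=.1117-np.radians(a); e=np.array([np.cos(g),np.sin(g)]);t=np.array([-e[1],e[0]])
  q=[proj(p,list(A+r*e+s*t)+[.059]) for r,s in ((.026,.008),(.066,.008),(.066,-.008),(.026,-.008))]
  q=[((u-320+.5)*14,(v-180+.5)*14) for u,v in q]
  cv2.polylines(im,[np.array(q,int)],True,col,1)
cv2.imwrite('pics/t17.png',im)
```

```text
(no output)
```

View pics/t17.png

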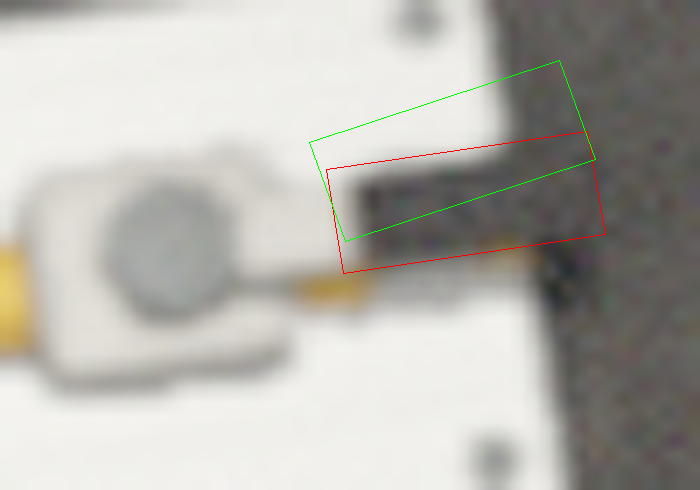

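Run:
```python
from h import *
print(manip.hand_in())
```

```text
the job is handed in; nothing more can be done
None
```

The needle valve was closed to its seat and opened five clicks, and the shut-off lever is in line with the pipe. I handed the job in at about 22 s of the 72 s allowed.

- **Seat:** I closed the knob from where it started, past two clicks, and met the seat at the third (72°). Beyond that the wrist torque rose to about 0.2 N m, where a click takes at most 0.11 N m. The grip was then 7° past that position, but the torque suggests the knob itself was only about 2° past it, well short of the 12° damage limit.
- **Opening:** I let go so the knob could spring to its seat position, gripped it again and turned it 122° anticlockwise. Wherever I sampled the torque it fitted a click every 24°, and it changed sign just past the fifth. I then released the knob and moved clear. The count rests on angle and torque alone, because the pin height is too fine to read.
- **Lever:** My first push passed over the top of the lever, because the closed fingertips sat higher than I had expected, and it moved nothing. The second, lower push turned the lever to its stop, where the force reached about 13 N with no further movement. In the top camera the lever is parallel to the pipe. The two cameras place its end 3 to 7 mm from where I predicted.
- **Other objects:** The bottle, vial and tin show in their starting places, within the spread of the measurements. The top camera puts the crucible about 6 mm from its first reading, but the side camera did not find it in the final picture. Nothing I did went near it.
- **At hand-in:** The gripper was well clear of everything.

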